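Make up the mulling kit and the dressing kit

TASK

Make up two kits from the stock at the right of the worktop. Mulling kit, on the wooden tray: feed the nutmeg and after it the kumquat through the neck of the green jar, and lay the lemon on the tray beside the jar. Dressing kit, in the blue tray: the garlic bulb and the salt shaker, the shaker standing upright; leave the green-capped spice jar standing where it is.

Things in the scene. Friction and masses are not known exactly. Their poses are not given: they have to be found in the camera images.
- nutmeg: whole nutmeg, light brown egg shape 26 mm across and 34 mm tall, standing on a small flat foot at the start. Origin at its centre (17 mm above the worktop); z is its long axis. It may be gripped from any side.
- kumquat: kumquat, small orange egg-shaped fruit 30 mm across and 40 mm tall with a green stem dot, standing on a small flat foot at the start. Origin at its centre (20 mm above the worktop); z is its long axis. It may be gripped from any side.
- lemon: yellow lemon lying on its side, 71 mm long (its x), 53 mm wide (its y), 51 mm high. Origin at the centre of its underside; z up at the start. Grip it across its width.
- garlic: pale pink garlic bulb, round, 60 mm across, 59 mm tall to its pointed top, widest about 22 mm up. Origin at the centre of its underside, z up.
- salt_shaker: small salt shaker with a grey domed top and clear lower part, round, 44 mm across at most, 90 mm tall, upright. Origin at the centre of its underside, z up.
- spice_jar: spice jar with a green cap, 46 mm across, 106 mm tall, standing behind the stock; it belongs to neither kit and stays where it is. Origin at the centre of its underside, z up.
- wooden_tray: fixed rectangular tray, 150 (its x) x 200 (its y) x 18 mm high, pale wood with brass end grips; floor 5 mm thick, rim walls 5 mm thick, inside 140 x 190 mm. Origin: centre of its underside, on the worktop; z up. The jar stands on its +y half (its centre about 54 mm from the tray's centre); the -y half is empty.
- blue_tray: fixed rectangular tray, 150 (its x) x 200 (its y) x 18 mm high, painted blue with steel end grips; floor 5 mm thick, rim walls 5 mm thick, inside 140 x 190 mm. Origin: centre of its underside, on the worktop; z up. Empty at the start. (Wall cabinets overhang the worktop beyond about x = 0.57 m for y above -0.18 m, underside 0.43 m up.)
- jar: green glass jar fixed upright on the wooden tray, 125 mm tall: round body 78 mm across up to 82 mm, shoulder narrowing to a straight neck (from 98 to 125 mm) 56 mm across outside and 48 mm inside, open at the top with a white rim. Inner floor 5 mm above its underside. Origin: centre of its underside, which stands on the tray floor 5 mm above the worktop; z up through the middle of the neck.
Mind the look-alikes: they are no part of the job. Of the things like the lemon, leave any that is turquoise; of the rest the smaller one is meant.

How it is judged:
On the way, in this order (a step that is already met when the one before it is completed fails the run):
1. the nutmeg is in the jar, below the neck (horizontal distance between nutmeg and jar below 0.036 m and z of nutmeg in the frame of jar between 0.003 and 0.085 m), for 0.2 s.
2. then the kumquat is in the jar, below the neck (horizontal distance between kumquat and jar below 0.036 m and z of kumquat in the frame of jar between 0.003 and 0.085 m), for 0.2 s.
At the end, for the whole second after the job is handed in: Nutmeg and kumquat in the jar below its neck (centres under 85 mm up); lemon resting in the wooden tray, garlic and salt shaker in the blue tray, within the rims; shaker foot flat, upright within 0.2 rad; spice jar upright, within 20 mm of its start; all let go and at rest (all of step 1 and all of step 2 and x of lemon in the frame of wooden_tray between -0.07 and 0.07 m and y of lemon in the frame of wooden_tray between -0.095 and 0.095 m and z of lemon in the frame of wooden_tray below 0.06 m and contact force between lemon and wooden_tray above 0.1 N and x of garlic in the frame of blue_tray between -0.07 and 0.07 m and y of garlic in the frame of blue_tray between -0.095 and 0.095 m and z of garlic in the frame of blue_tray below 0.06 m and contact force between each of garlic, salt_shaker and blue_tray above 0.1 N and x of salt_shaker in the frame of blue_tray between -0.07 and 0.07 m and y of salt_shaker in the frame of blue_tray between -0.095 and 0.095 m and z of salt_shaker in the frame of blue_tray below 0.012 m and angle between each of salt_shaker, spice_jar's own z axis and vertical below 0.2 rad and distance of spice_jar from where it was at the start of the episode below 0.02 m and linear speed of each of nutmeg, kumquat, lemon, garlic, salt_shaker below 0.03 m/s); the robot touches nothing.
It fails at once if the green-capped spice jar is displaced by more than 20 mm or knocked over (distance of spice_jar from where it was at the start of the episode above 0.02 m or angle between spice_jar's own z axis and vertical above 0.4 rad).
It also fails if it takes over 138 s, if anything falls off the work surface, if the arm or the gripper's body presses on something with over 40 N, if the wrist force passes 120 N, or if a joint passes its speed limit or range.

ROBOT

A 6-joint arm with a two-finger parallel gripper is mounted at the origin on a cart in front of the work surface, level with it; the furniture and walls round the work are solid. World frame = base frame: x ahead of the robot, y to its left, z up, the work surface at z = 0. Lengths are in m, angles in rad, forces in N, time in s.
With the tool pointing down it reaches from about 0.3 to 0.85 m from the base axis. Payload 5.4 kg.
Tool frame: the origin (TCP) lies on the centre line of the jaws, within the pads' length; the fingertips stand 11 mm ahead of it and the grasp point (between the pads) lies 8 mm behind it; z points along the fingers, y is the line along which they close (so a half turn about z gives the same grasp; the last joint's range is limited). The gripper opens to 85 mm and grips with 20 to 120 N. Pads are 22 mm wide; open, the fingers measure 114 mm over their backs; the gripper's body (76 mm by 85 mm) begins 54 mm behind the grasp point. The pads swing forward as they close: fully open they stand 13 mm farther back than shut.
Start: joints at [0.914, 0.158, 1.597, -0, 1.386, -0.21], TCP at [0.248, 0.519, 0.242] pointing down, gripper open.
Joint ranges: [-2.91, 2.91], [-0.94, 2.29], [0.18, 2.7], [-1.29, 4.43], [0.17, 2.64], [-3, 3]. Speed limits (rad/s): [2.57, 2.57, 3.14, 3.14, 3.14, 3.14].

INTERFACE

Orientations are given as a rotation vector (axis times angle).
In Python, from workcell import robot, vision gives the robot as it stands.
- The arm moves only by the shell command python3 -m creep 'ROWS' [OPENING] [FORCE]. ROWS is JSON, a list of rows, each an object of numbers: "tx", "ty", "tz": the shift along the tool's x, y, z in m; "wx", "wy", "wz": the turn, a rotation vector about the tool's x, y, z in degrees. A call has 1 to 12 rows; each row shifts and turns the commanded pose from where the row before left it, along the tool's axes as they then stand; what a row does not reach is not made up. A row lasts 1/12 s, in which the tool goes at most 41.7 mm and 7.16 degrees, less where a joint would pass 70% of its speed; a pose out of reach is approached as far as the arm can. A call is refused whole if a number of a shift passes 0.0417 or a number of a turn 7.16, either way. A call with a gripper value outside its range is refused whole. OPENING is the closure, from -1 (fully open) to 1 (shut), set as the call begins (- or left out, the last holds). The fingers move at their own pace and stop on an object; FORCE is the grip in N (left out, the last holds). Time passes only in rows, so rows that do not move let the fingers close. It gives the time, the measured TCP pose, the force, the opening and the grip force at its end, in the units of the state.
- robot.get_state(): the state, without advancing time (a new reading comes with each control period).
- vision.get_image(name): name is "scene" or "top" or "wrist"; returns the picture (480x640x3 uint8, red, green, blue); there is no depth.
- vision.calibration(name): a dict with "mtx" (3x3 intrinsics, pixels), "rvec" (rotation vector, rad) and "tvec" (3), from world to camera coordinates, as OpenCV has them; the wrist camera has in their place "tool_from_camera" (4x4, takes a point from camera to tool coordinates, whose origin is the TCP and whose axes are the flange's). Camera axes: x right, y down, z forward; pixel columns grow to the right and rows downward; lengths in m; the calibration is good to about 2 mm. A picture is of the moment at which its call begins: read the wrist's pose just before it. calibration takes no time and is no camera call.
- robot.finish_job(): hands the job in; it is judged then, once.
Trained networks look in the newest picture that a camera, given by its name, has taken for a name from the list of things; names that differ only in an ending like _2 or _b are one class to them, and where a whole thing is asked for, a point or a joint stands for the part that bears it (a point fixed in the world has none). Each returns a list of dicts, best first, with "conf" (0 to 1); they miss things now and then, are a little off and sometimes report something else, mostly with a low value. They report only what shows in the picture. A call takes as long as a camera call. They do not tell look-alikes from the thing itself.
- vision.silhouettes(camera, query): "region" (480x640 bool, what is visible of it) and "rect" ([centre column, centre row, width, height] in pixels, round what is visible of it).
- vision.tip_of(camera, query): "uv" ([column, row] in pixels: a listed point, or the origin of a listed thing).
The state is a dict: "clock": time; "joint_positions": joint angles; "qvel": joint speeds; "tau": joint torques, N m; "eef_pos": TCP position; "tool_rot": TCP orientation; "force": force on the tool from outside, world axes, zero at the start; "wrist_torque": the same for the moment, N m; "width": finger opening in m; "gripper_force": force on a finger pad.
Only numpy, scipy, OpenCV 4.12 (cv2) and the standard library are available. Lean on these libraries where they do the work, as an engineer would, in place of code of your own. Each camera call takes 0.05 s, during which the arm holds its last target. There are 200 camera calls.

## Working session

There is one attempt and no reset: what is moved stays moved. The work goes in short steps, Python scripts to look and compute and a shell command to move; the robot and the scene stay as the last step left them, time stands still between calls to the robot, and variables do not carry over. Pictures are saved under pics/ and viewed, at most 14 in all, crops included, and the job is handed in when it is done.

```bash
mkdir -p pics; ls; cat > h.py <<'E'
import numpy as np, cv2
from workcell import robot, vision
from scipy.spatial.transform import Rotation as R
def cam(name):
    c=vision.calibration(name); K=np.array(c["mtx"])
    if "rvec" in c:
        Rm=cv2.Rodrigues(np.array(c["rvec"],float))[0]; t=np.array(c["tvec"]).ravel()
        return K,Rm.T,-Rm.T@t
    s=robot.get_state(); T=np.array(c["tool_from_camera"])
    Rt=R.from_rotvec(s["tool_rot"]).as_matrix()
    return K,Rt@T[:3,:3],Rt@T[:3,3]+s["eef_pos"]
def ray(name,uv,z,c=None):
    K,Rm,o=c or cam(name)
    d=Rm@np.linalg.inv(K)@np.array([uv[0],uv[1],1.])
    return o+d*(z-o[2])/d[2]
def proj(name,p,c=None):
    K,Rm,o=c or cam(name); q=K@(Rm.T@(np.array(p)-o)); return q[:2]/q[2]
def save(name,fn):
    im=vision.get_image(name); cv2.imwrite("pics/"+fn,im[:,:,::-1]); return im
E
python3 - <<'E'
from h import *
s=robot.get_state(); print({k:np.round(v,3) for k,v in s.items()})
for c in ["scene","top"]:
    save(c,c+"0.png"); print(c,cam(c)[2].round(3))
    for n,z in [("nutmeg",.017),("kumquat",.02),("lemon",0.025),("garlic",.022),("salt_shaker",.045),("spice_jar",.05),("wooden_tray",.01),("blue_tray",.01),("jar",.13)]:
        for d in vision.silhouettes(c,n):
            if d["conf"]>.2: print(c,n,round(d["conf"],2),np.round(d["rect"]),ray(c,d["rect"][:2],z).round(3))
E
```

```text
pics
{'clock': np.float64(0.0), 'joint_positions': array([ 0.914,  0.159,  1.598,  0.   ,  1.386, -0.21 ]), 'qvel': array([ 0.001,  0.   ,  0.002,  0.001, -0.   ,  0.   ]), 'tau': array([-0.0000e+00, -3.9603e+01, -3.3142e+01, -1.0000e-03,  9.0000e-03,
        0.0000e+00]), 'eef_pos': array([0.248, 0.518, 0.241]), 'tool_rot': array([-6.960e-01, -3.063e+00,  3.000e-03]), 'force': array([ 0.289, -0.659, -0.121]), 'wrist_torque': array([-0.028,  0.001, -0.049]), 'gripper_force': np.float64(0.0), 'width': np.float64(0.085)}
scene [-0.487 -0.999  0.649]
scene nutmeg 0.38 [306. 264.   5.  11.] [ 0.436 -0.128  0.017]
scene kumquat 0.54 [405. 276.  15.  13.] [ 0.549 -0.373  0.02 ]
scene lemon 0.98 [413. 251.  32.  21.] [ 0.685 -0.312  0.025]
scene lemon 0.92 [339. 271.  23.  20.] [ 0.45  -0.236  0.025]
scene lemon 0.56 [394. 304.  26.  21.] [ 0.409 -0.436  0.025]
scene garlic 0.86 [362. 286.  22.  22.] [ 0.432 -0.323  0.022]
scene spice_jar 0.85 [348. 241.  18.  45.] [ 0.571 -0.167  0.05 ]
scene wooden_tray 0.71 [265. 248.  81.  42.] [0.444 0.043 0.01 ]
scene blue_tray 0.96 [206. 226.  61.  3
[... 393 characters left out ...]
0.408 -0.432  0.025]
top garlic 0.78 [431. 278.  23.  23.] [ 0.425 -0.327  0.022]
top garlic 0.61 [493. 231.  27.  22.] [ 0.537 -0.48   0.022]
top salt_shaker 0.83 [492. 232.  28.  21.] [ 0.534 -0.469  0.045]
top spice_jar 0.62 [369. 220.  22.  24.] [ 0.563 -0.178  0.05 ]
top spice_jar 0.39 [272. 275.  98.  66.] [0.437 0.051 0.05 ]
top wooden_tray 0.92 [272. 272.  95.  63.] [0.443 0.054 0.01 ]
top wooden_tray 0.38 [491. 230.  25.  16.] [ 0.539 -0.478  0.01 ]
top blue_tray 0.69 [350. 277.   7.   8.] [ 0.429 -0.132  0.01 ]
top blue_tray 0.67 [171. 266. 102.  72.] [0.459 0.299 0.01 ]
top jar 0.66 [249. 277.  32.  36.] [0.434 0.096 0.13 ]
top jar 0.29 [492. 230.  27.  19.] [ 0.532 -0.445  0.13 ]
```

```bash
python3 - <<'E'
import cv2
t=cv2.imread("pics/top0.png"); s=cv2.imread("pics/scene0.png")
cv2.imwrite("pics/t1.png",cv2.resize(t[150:330,110:530],(800,343),interpolation=3)); cv2.imwrite("pics/s1.png",cv2.resize(s[190:330,160:450],(800,386),interpolation=3))
E
```

```text
(no output)
```

View pics/t1.png

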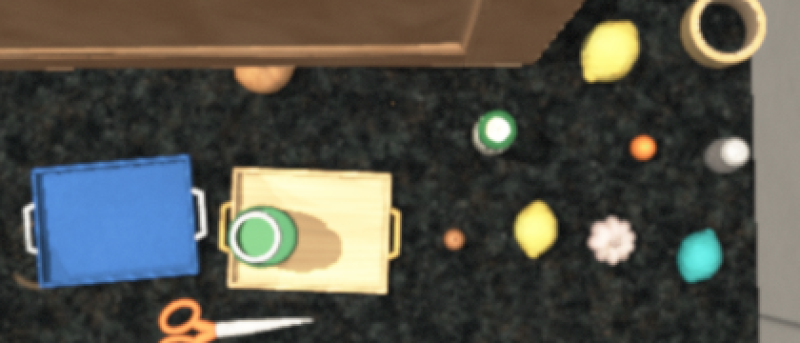

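View pics/s1.png

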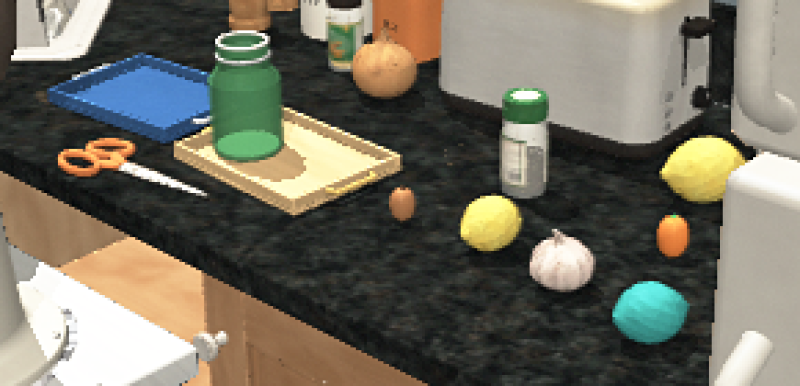

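The small yellow lemon is at top-crop (536,229), next to the spice jar at (497,130). The turquoise look-alike and the big lemon (610,50) stay where they are. I'll turn the tool so that tx=+Y, ty=+X and tz=-Z in world axes, then go over the stock.

```bash
python3 -m creep '[{"wz":7.156},{"wz":7.156},{"wz":7.156},{"wz":7.156},{"wz":7.156},{"wz":7.156},{"wz":7.156},{"wz":7.156},{"wz":7.156}]' && python3 -m creep '[{"tx":-0.036,"ty":0.01},{"tx":-0.036,"ty":0.01},{"tx":-0.036,"ty":0.01},{"tx":-0.036,"ty":0.01},{"tx":-0.036,"ty":0.01},{"tx":-0.036,"ty":0.01},{"tx":-0.036,"ty":0.01},{"tx":-0.036,"ty":0.01},{"tx":-0.036,"ty":0.01}]' && cat > look.py <<'E'
from h import *
import sys
Z=dict(nutmeg=.017,kumquat=.02,lemon=.0255,garlic=.022,salt_shaker=.045,jar=.13,spice_jar=.05,wooden_tray=.01,blue_tray=.018)
s=robot.get_state();print("tcp",s["eef_pos"].round(4),s["tool_rot"].round(3),round(float(s["clock"]),2),round(float(s["width"]),3))
c=cam("wrist"); save("wrist",sys.argv[1]); print("cam",c[2].round(3))
for n in sys.argv[2:]:
    for d in vision.silhouettes("wrist",n):
        if d["conf"]>.3: print(n,round(d["conf"],2),np.round(d["rect"]),"rect",ray("wrist",d["rect"][:2],Z[n],c).round(4))
    for d in vision.tip_of("wrist",n):
        z=0 if n not in("nutmeg","kumquat") else Z[n]
        if n=="jar": z=.005
        if d["conf"]>.3: print(n,round(d["conf"],2),np.round(d["uv"]),"tip",ray("wrist",d["uv"],z,c).round(4))
E
python3 look.py w1.png jar wooden_tray blue_tray
python3 -m creep '[{"tx":-0.036,"ty":0.01},{"tx":-0.036,"ty":0.01},{"tx":-0.036,"ty":0.01},{"tx":-0.036,"ty":0.01},{"tx":-0.036,"ty":0.01},{"tx":-0.036,"ty":0.01},{"tx":-0.036,"ty":0.01},{"tx":-0.036,"ty":0.01},{"tx":-0.036,"ty":0.01}]' && python3 look.py w2.png nutmeg lemon jar
```

```text
invalid input at $[0]: expected keys tx, ty, tz, wx, wy, wz
invalid input at $[0]: expected keys tx, ty, tz, wx, wy, wz
```

```bash
cat > look.py <<'E'
from h import *
import sys
Z=dict(nutmeg=.017,kumquat=.02,lemon=.0255,garlic=.022,salt_shaker=.045,jar=.13,spice_jar=.05,wooden_tray=.01,blue_tray=.018)
s=robot.get_state();print("tcp",s["eef_pos"].round(4),s["tool_rot"].round(3),round(float(s["clock"]),2),round(float(s["width"]),3))
c=cam("wrist"); save("wrist",sys.argv[1]); print("cam",c[2].round(3))
for n in sys.argv[2:]:
    for d in vision.silhouettes("wrist",n):
        if d["conf"]>.3: print(n,round(d["conf"],2),np.round(d["rect"]),"rect",ray("wrist",d["rect"][:2],Z[n],c).round(4))
    for d in vision.tip_of("wrist",n):
        z=0 if n not in("nutmeg","kumquat") else Z[n]
        if n=="jar": z=.005
        if d["conf"]>.3: print(n,round(d["conf"],2),np.round(d["uv"]),"tip",ray("wrist",d["uv"],z,c).round(4))
E
python3 -m creep '[{"tx":0,"ty":0,"tz":0,"wx":0,"wy":0,"wz":7.156},{"tx":0,"ty":0,"tz":0,"wx":0,"wy":0,"wz":7.156},{"tx":0,"ty":0,"tz":0,"wx":0,"wy":0,"wz":7.156},{"tx":0,"ty":0,"tz":0,"wx":0,"wy":0,"wz":7.156},{"tx":0,"ty":0,"tz":0,"wx":0,"wy":0,"wz":7.156},{"tx":0,"ty":0,"tz":0,"wx":0,"wy":0,"wz":7.156},{"tx":0,"ty":0,"tz":0,"wx":0,"wy":0,"wz":7.156},{"tx":0,"ty":0,"tz":0,"wx":0,"wy":0,"wz":7.156},{"tx":0,"ty":0,"tz":0,"wx":0,"wy":0,"wz":7.156}]'; python3 -m creep '[{"tx":-0.04,"ty":0.011,"tz":0,"wx":0,"wy":0,"wz":0},{"tx":-0.04,"ty":0.011,"tz":0,"wx":0,"wy":0,"wz":0},{"tx":-0.04,"ty":0.011,"tz":0,"wx":0,"wy":0,"wz":0},{"tx":-0.04,"ty":0.011,"tz":0,"wx":0,"wy":0,"wz":0},{"tx":-0.04,"ty":0.011,"tz":0,"wx":0,"wy":0,"wz":0},{"tx":-0.04,"ty":0.011,"tz":0,"wx":0,"wy":0,"wz":0},{"tx":-0.04,"ty":0.011,"tz":0,"wx":0,"wy":0,"wz":0},{"tx":-0.04,"ty":0.011,"tz":0,"wx":0,"wy":0,"wz":0}]'; python3 look.py w1.png jar wooden_tray blue_tray
python3 -m creep '[{"tx":-0.04,"ty":0.011,"tz":0,"wx":0,"wy":0,"wz":0},{"tx":-0.04,"ty":0.011,"tz":0,"wx":0,"wy":0,"wz":0},{"tx":-0.04,"ty":0.011,"tz":0,"wx":0,"wy":0,"wz":0},{"tx":-0.04,"ty":0.011,"tz":0,"wx":0,"wy":0,"wz":0},{"tx":-0.04,"ty":0.011,"tz":0,"wx":0,"wy":0,"wz":0},{"tx":-0.04,"ty":0.011,"tz":0,"wx":0,"wy":0,"wz":0},{"tx":-0.04,"ty":0.011,"tz":0,"wx":0,"wy":0,"wz":0},{"tx":-0.04,"ty":0.011,"tz":0,"wx":0,"wy":0,"wz":0}]'; python3 look.py w2.png nutmeg lemon jar
```

```text
clock: 1.75
eef_pos: [0.2485, 0.5185, 0.2423]
tool_rot: [2.228, 2.214, 0.0]
force: [0.0, -0.1, 0.3]
width: 0.0855
gripper_force: 0.0
clock: 2.42
eef_pos: [0.3365, 0.1968, 0.2425]
tool_rot: [2.22, 2.222, 0.001]
force: [1.3, 0.0, 0.6]
width: 0.0856
gripper_force: 0.0
tcp [0.3365 0.1968 0.2425] [2.220e+00 2.222e+00 1.000e-03] 2.42 0.086
cam [0.336 0.271 0.374]
jar 0.75 [445. 326. 120. 136.] rect [0.4219 0.136  0.13  ]
jar 0.68 [423. 292.] tip [0.44  0.105 0.005]
wooden_tray 0.6 [434. 333. 171. 205.] rect [0.4537 0.0607 0.01  ]
blue_tray 0.67 [471. 109. 194. 218.] rect [0.4645 0.2786 0.018 ]
blue_tray 0.67 [464.  85.] tip [0.4626 0.2992 0.    ]
clock: 3.43
eef_pos: [0.4252, -0.122, 0.2422]
tool_rot: [2.218, 2.225, 0.001]
force: [0.8, 0.4, 0.9]
width: 0.0854
gripper_force: 0.0
tcp [ 0.4252 -0.122   0.2422] [2.218e+00 2.225e+00 1.000e-03] 3.43 0.085
cam [ 0.424 -0.048  0.374]
nutmeg 0.6 [332. 209.] tip [ 0.4367 -0.1271  0.017 ]
lemon 0.68 [564. 384.  48.  25.] rect [ 0.6747 -0.3061  0.0255]
lemon 0.56 [340. 319.  76.  55.] rect [ 0.4452 -0.2339  0.0255]
lemon 0.64 [547. 386.] tip [ 0.6751 -0.3271  0.    ]
jar 0.49 [320. 382.] tip [ 0.4263 -0.3206  0.005 ]
```

```bash
python3 - <<'E'
import cv2,numpy as np
a=cv2.imread("pics/w1.png");b=cv2.imread("pics/w2.png")
cv2.imwrite("pics/w12.png",np.hstack([a[150:450,300:560],b[150:450,250:600]]))
# rim white circle in top pic
t=cv2.imread("pics/top0.png")[250:300,225:275]; cv2.imwrite("pics/rim.png",t)
m=(t.min(2)>185).astype(np.uint8); p=np.argwhere(m); print(len(p))
n,l,st,ce=cv2.connectedComponentsWithStats(m); print(st)
print(cv2.minEnclosingCircle(p[:,::-1].astype(np.float32)))
E
```

```text
632
[[   0    0   50   50 1868]
 [  14    0    8    2   15]
 [  23    1    1    1    1]
 [  28    0   22   12  183]
 [   6   11   26   27  211]
 [  11   39   39   11  222]]
((31.5, 24.0), 29.70279312133789)
```

View pics/w12.png

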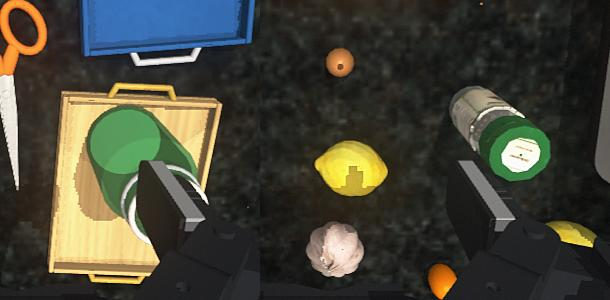

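```bash
python3 - <<'E'
from h import *
print("jar top",ray("top",(243.5,274),.13))
print("nutmeg",ray("wrist",(331,211),.018))
print("lemon",ray("wrist",(340,319),.0255))
print("garlic",ray("wrist",(325,398),.022))
for u,v in [(363,241),(520,253),(349,418),(497,421)]:
    print("tray corner",ray("wrist",(u,v),.018,(cam("wrist")[0],cam("wrist")[1],cam("wrist")[2]+np.array([.3365-.4252,.1968+.122,0]))).round(3))
E
```

```text
jar top [0.43942115 0.10799747 0.13      ]
nutmeg [ 0.43446013 -0.12589631  0.018     ]
lemon [ 0.44425941 -0.23085753  0.0255    ]
garlic [ 0.43057046 -0.32433579  0.022     ]
tray corner [0.376 0.165 0.018]
tray corner [0.523 0.153 0.018]
tray corner [ 0.368 -0.034  0.018]
tray corner [ 0.527 -0.037  0.018]
```

```bash
python3 -m creep '[{"tx":-0.006,"ty":0.009,"tz":0.03,"wx":0,"wy":0,"wz":0},{"tx":0,"ty":0,"tz":0.04,"wx":0,"wy":0,"wz":0},{"tx":0,"ty":0,"tz":0.04,"wx":0,"wy":0,"wz":0},{"tx":0,"ty":0,"tz":0.04,"wx":0,"wy":0,"wz":0},{"tx":0,"ty":0,"tz":0.04,"wx":0,"wy":0,"wz":0},{"tx":0,"ty":0,"tz":0.026,"wx":0,"wy":0,"wz":0},{"tx":0,"ty":0,"tz":0.012,"wx":0,"wy":0,"wz":0},{"tx":0,"ty":0,"tz":0,"wx":0,"wy":0,"wz":0},{"tx":0,"ty":0,"tz":0,"wx":0,"wy":0,"wz":0}]' && python3 look.py w3.png nutmeg && python3 -m creep '[{"tx":0,"ty":0,"tz":0,"wx":0,"wy":0,"wz":0},{"tx":0,"ty":0,"tz":0,"wx":0,"wy":0,"wz":0},{"tx":0,"ty":0,"tz":0,"wx":0,"wy":0,"wz":0},{"tx":0,"ty":0,"tz":0,"wx":0,"wy":0,"wz":0},{"tx":0,"ty":0,"tz":0,"wx":0,"wy":0,"wz":0},{"tx":0,"ty":0,"tz":0,"wx":0,"wy":0,"wz":0},{"tx":0,"ty":0,"tz":0,"wx":0,"wy":0,"wz":0},{"tx":0,"ty":0,"tz":0,"wx":0,"wy":0,"wz":0},{"tx":0,"ty":0,"tz":0,"wx":0,"wy":0,"wz":0},{"tx":0,"ty":0,"tz":0,"wx":0,"wy":0,"wz":0}]' 1 30
```

```text
clock: 4.53
eef_pos: [0.4333, -0.1262, 0.0143]
tool_rot: [-2.218, -2.223, 0.0]
force: [0.5, 0.0, 0.4]
width: 0.0855
gripper_force: 0.0
tcp [ 0.4333 -0.1262  0.0143] [-2.218 -2.223  0.   ] 4.53 0.086
cam [ 0.433 -0.052  0.146]
nutmeg 0.88 [326. 344.  73.  84.] rect [ 0.4351 -0.1307  0.017 ]
nutmeg 0.89 [322. 337.] tip [ 0.4339 -0.1279  0.017 ]
clock: 5.52
eef_pos: [0.4335, -0.1276, 0.0145]
tool_rot: [2.221, 2.221, -0.0]
force: [-0.7, -0.0, 4.0]
width: 0.0241
gripper_force: 29.4
```

```bash
python3 -m creep '[{"tx":0,"ty":0,"tz":-0.04,"wx":0,"wy":0,"wz":0},{"tx":0,"ty":0,"tz":-0.04,"wx":0,"wy":0,"wz":0},{"tx":0,"ty":0,"tz":-0.04,"wx":0,"wy":0,"wz":0},{"tx":0,"ty":0,"tz":-0.04,"wx":0,"wy":0,"wz":0},{"tx":0,"ty":0,"tz":-0.02,"wx":0,"wy":0,"wz":0},{"tx":0,"ty":0,"tz":0,"wx":0,"wy":0,"wz":0}]' && python3 look.py w4.png nutmeg jar
```

```text
clock: 6.02
eef_pos: [0.4364, -0.1292, 0.1999]
tool_rot: [2.214, 2.214, 0.004]
force: [0.9, 0.4, 0.7]
width: 0.0239
gripper_force: 29.7
tcp [ 0.4364 -0.1292  0.1999] [2.214 2.214 0.004] 6.02 0.024
cam [ 0.435 -0.054  0.331]
nutmeg 0.94 [320. 338.  66.  82.] rect [ 0.4381 -0.2429  0.017 ]
nutmeg 0.97 [321. 336.] tip [ 0.439  -0.2413  0.017 ]
```

View pics/w4.png

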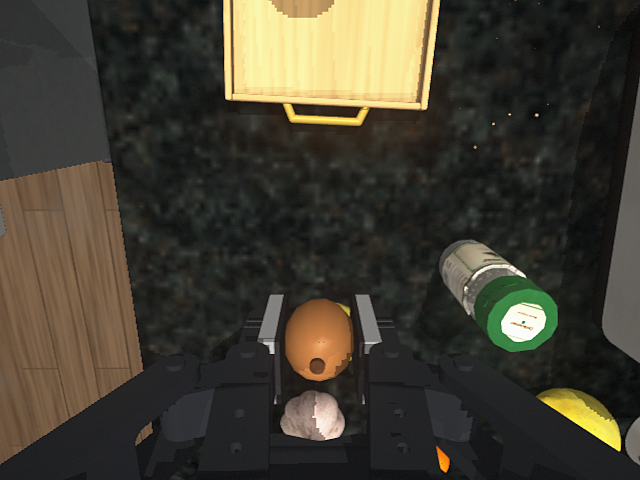

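```bash
python3 -m creep '[{"tx":0.035,"ty":0.0055,"tz":0,"wx":0,"wy":0,"wz":0},{"tx":0.04,"ty":0,"tz":0,"wx":0,"wy":0,"wz":0},{"tx":0.04,"ty":0,"tz":0,"wx":0,"wy":0,"wz":0},{"tx":0.04,"ty":0,"tz":0,"wx":0,"wy":0,"wz":0},{"tx":0.04,"ty":0,"tz":0,"wx":0,"wy":0,"wz":0},{"tx":0.025,"ty":0,"tz":0,"wx":0,"wy":0,"wz":0},{"tx":0.015,"ty":0,"tz":0,"wx":0,"wy":0,"wz":0},{"tx":0,"ty":0,"tz":0,"wx":0,"wy":0,"wz":0},{"tx":0,"ty":0,"tz":0,"wx":0,"wy":0,"wz":0}]' && python3 look.py w5.png nutmeg jar blue_tray
```

```text
clock: 7.02
eef_pos: [0.438, 0.1079, 0.1928]
tool_rot: [-2.218, -2.222, 0.004]
force: [-0.1, 0.3, 0.1]
width: 0.024
gripper_force: 29.7
tcp [0.438  0.1079 0.1928] [-2.218 -2.222  0.004] 7.02 0.024
cam [0.438 0.182 0.325]
nutmeg 0.67 [320. 340.  71.  81.] rect [ 0.4378 -0.0023  0.017 ]
nutmeg 0.65 [316. 335.] tip [0.4345 0.0023 0.017 ]
jar 0.86 [326. 243. 125. 146.] rect [0.4406 0.1215 0.13  ]
jar 0.61 [323. 216.] tip [0.4397 0.1052 0.005 ]
blue_tray 0.91 [362.  59. 226. 118.] rect [0.4669 0.2218 0.018 ]
```

View pics/w5.png

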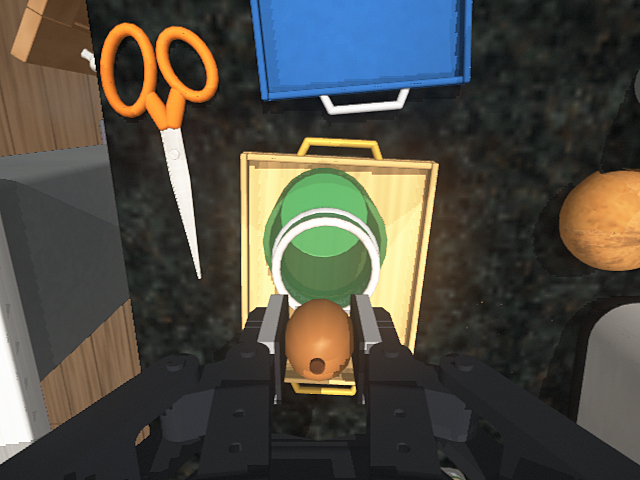

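```bash
python3 - <<'E'
from h import *
for y in (.105,.108):
  for a in range(0,360,90):
    print(y,a,proj("wrist",[.4395+.028*np.cos(np.radians(a)),y+.028*np.sin(np.radians(a)),.13]).round())
E
```

```text
0.105 0 [375. 270.]
0.105 90 [321. 218.]
0.105 180 [268. 270.]
0.105 270 [321. 318.]
0.108 0 [375. 265.]
0.108 90 [321. 212.]
0.108 180 [268. 265.]
0.108 270 [321. 313.]
```

```bash
python3 -m creep '[{"tx":0.001,"ty":0.003,"tz":0.02,"wx":0,"wy":0,"wz":0},{"tx":0,"ty":0,"tz":0.018,"wx":0,"wy":0,"wz":0},{"tx":0,"ty":0,"tz":0.008,"wx":0,"wy":0,"wz":0},{"tx":0,"ty":0,"tz":0,"wx":0,"wy":0,"wz":0},{"tx":0,"ty":0,"tz":0,"wx":0,"wy":0,"wz":0}]' && python3 -m creep '[{"tx":0,"ty":0,"tz":0,"wx":0,"wy":0,"wz":0},{"tx":0,"ty":0,"tz":0,"wx":0,"wy":0,"wz":0},{"tx":0,"ty":0,"tz":0,"wx":0,"wy":0,"wz":0},{"tx":0,"ty":0,"tz":0,"wx":0,"wy":0,"wz":0},{"tx":0,"ty":0,"tz":0,"wx":0,"wy":0,"wz":0},{"tx":0,"ty":0,"tz":0,"wx":0,"wy":0,"wz":0},{"tx":0,"ty":0,"tz":-0.03,"wx":0,"wy":0,"wz":0},{"tx":0,"ty":0,"tz":-0.03,"wx":0,"wy":0,"wz":0},{"tx":0,"ty":0,"tz":-0.03,"wx":0,"wy":0,"wz":0},{"tx":0,"ty":0,"tz":0,"wx":0,"wy":0,"wz":0}]' -1 && python3 look.py w6.png nutmeg
```

```text
clock: 7.78
eef_pos: [0.4418, 0.1083, 0.1484]
tool_rot: [-2.222, -2.221, 0.001]
force: [0.3, -0.0, 0.2]
width: 0.0239
gripper_force: 29.7
clock: 8.62
eef_pos: [0.4454, 0.1085, 0.245]
tool_rot: [2.215, 2.216, 0.013]
force: [0.8, -0.1, 0.6]
width: 0.0854
gripper_force: 0.0
tcp [0.4454 0.1085 0.245 ] [2.215 2.216 0.013] 8.62 0.085
cam [0.443 0.183 0.377]
nutmeg 0.57 [330. 217.  32.  25.] rect [0.4572 0.0951 0.017 ]
nutmeg 0.75 [333. 213.] tip [0.4597 0.0988 0.017 ]
```

```bash
python3 - <<'E'
import cv2
cv2.imwrite("pics/w6c.png",cv2.imread("pics/w6.png")[100:400,200:450])
E
```

```text
(no output)
```

View pics/w6c.png

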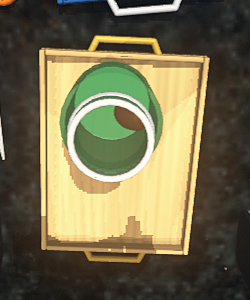

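The nutmeg is inside the jar: the dark brown spot shows through the mouth. Now to the kumquat.

```bash
python3 -m creep '[{"tx":-0.02,"ty":0.006,"tz":0,"wx":0,"wy":0,"wz":0},{"tx":-0.04,"ty":0.0085,"tz":0,"wx":0,"wy":0,"wz":0},{"tx":-0.0415,"ty":0.0085,"tz":0,"wx":0,"wy":0,"wz":0},{"tx":-0.0415,"ty":0.0085,"tz":0,"wx":0,"wy":0,"wz":0},{"tx":-0.0415,"ty":0.0085,"tz":0,"wx":0,"wy":0,"wz":0},{"tx":-0.0415,"ty":0.0085,"tz":0,"wx":0,"wy":0,"wz":0},{"tx":-0.0415,"ty":0.0085,"tz":0,"wx":0,"wy":0,"wz":0},{"tx":-0.0415,"ty":0.0085,"tz":0,"wx":0,"wy":0,"wz":0},{"tx":-0.0415,"ty":0.0085,"tz":0,"wx":0,"wy":0,"wz":0},{"tx":-0.0415,"ty":0.0085,"tz":0,"wx":0,"wy":0,"wz":0},{"tx":-0.0415,"ty":0.0085,"tz":0,"wx":0,"wy":0,"wz":0},{"tx":-0.0415,"ty":0.0085,"tz":0,"wx":0,"wy":0,"wz":0}]' && python3 -m creep '[{"tx":0,"ty":0,"tz":0,"wx":0,"wy":0,"wz":0},{"tx":0,"ty":0,"tz":0,"wx":0,"wy":0,"wz":0}]' && python3 look.py w7.png kumquat salt_shaker garlic lemon
```

```text
clock: 9.77
eef_pos: [0.5392, -0.361, 0.2356]
tool_rot: [-2.219, -2.218, -0.0]
force: [1.6, 0.3, 0.4]
width: 0.0854
gripper_force: 0.0
clock: 9.93
eef_pos: [0.5388, -0.3609, 0.2347]
tool_rot: [-2.221, -2.214, -0.0]
force: [0.4, 1.4, -0.5]
width: 0.0858
gripper_force: 0.0
tcp [ 0.5388 -0.3609  0.2347] [-2.221 -2.214 -0.   ] 9.93 0.086
cam [ 0.539 -0.287  0.367]
kumquat 0.64 [332. 219.  32.  32.] rect [ 0.549  -0.3714  0.02  ]
kumquat 0.9 [328. 220.] tip [ 0.5453 -0.3725  0.02  ]
salt_shaker 0.78 [320. 331.  46.  79.] rect [ 0.5378 -0.4693  0.045 ]
salt_shaker 0.62 [318. 308.] tip [ 0.5358 -0.4689  0.    ]
garlic 0.62 [193. 169.  72.  68.] rect [ 0.4294 -0.3276  0.022 ]
garlic 0.88 [203. 165.] tip [ 0.4319 -0.3265  0.    ]
lemon 0.94 [484. 174.  99.  90.] rect [ 0.6765 -0.3316  0.0255]
lemon 0.76 [200.  44.  89.  78.] rect [ 0.445  -0.2308  0.0255]
lemon 0.67 [182. 289.  80.  55.] rect [ 0.4105 -0.4366  0.0255]
lemon 0.68 [465. 168.] tip [ 0.6688 -0.3291  0.    ]
lemon 0.58 [204.  50.] tip [ 0.4411 -0.2315  0.    ]
lemon 0.57 [188. 281.] tip [ 0.4078 -0.4398  0.    ]
```

View pics/w7.png

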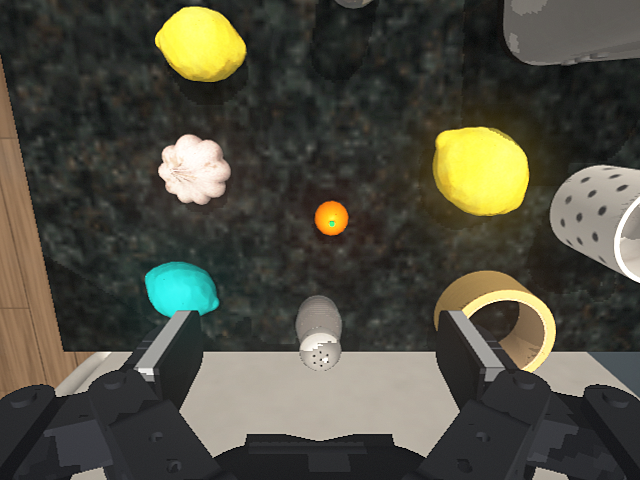

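```bash
python3 -m creep '[{"tx":-0.011,"ty":0.008,"tz":0.03,"wx":0,"wy":0,"wz":0},{"tx":0,"ty":0,"tz":0.04,"wx":0,"wy":0,"wz":0},{"tx":0,"ty":0,"tz":0.04,"wx":0,"wy":0,"wz":0},{"tx":0,"ty":0,"tz":0.04,"wx":0,"wy":0,"wz":0},{"tx":0,"ty":0,"tz":0.04,"wx":0,"wy":0,"wz":0},{"tx":0,"ty":0,"tz":0.02,"wx":0,"wy":0,"wz":0},{"tx":0,"ty":0,"tz":0.009,"wx":0,"wy":0,"wz":0},{"tx":0,"ty":0,"tz":0,"wx":0,"wy":0,"wz":0},{"tx":0,"ty":0,"tz":0,"wx":0,"wy":0,"wz":0}]' && python3 look.py w8.png kumquat && python3 -m creep '[{"tx":0,"ty":0,"tz":0,"wx":0,"wy":0,"wz":0},{"tx":0,"ty":0,"tz":0,"wx":0,"wy":0,"wz":0},{"tx":0,"ty":0,"tz":0,"wx":0,"wy":0,"wz":0},{"tx":0,"ty":0,"tz":0,"wx":0,"wy":0,"wz":0},{"tx":0,"ty":0,"tz":0,"wx":0,"wy":0,"wz":0},{"tx":0,"ty":0,"tz":0,"wx":0,"wy":0,"wz":0},{"tx":0,"ty":0,"tz":0,"wx":0,"wy":0,"wz":0},{"tx":0,"ty":0,"tz":0,"wx":0,"wy":0,"wz":0},{"tx":0,"ty":0,"tz":0,"wx":0,"wy":0,"wz":0},{"tx":0,"ty":0,"tz":0,"wx":0,"wy":0,"wz":0}]' 1 30
```

```text
clock: 11.13
eef_pos: [0.5488, -0.3712, 0.0207]
tool_rot: [2.22, 2.22, 0.0]
force: [-0.4, 0.0, 0.2]
width: 0.0853
gripper_force: 0.0
tcp [ 0.5488 -0.3712  0.0207] [2.22 2.22 0.  ] 11.13 0.085
cam [ 0.548 -0.297  0.153]
kumquat 0.95 [319. 330.  85.  93.] rect [ 0.5482 -0.372   0.02  ]
kumquat 0.96 [318. 328.] tip [ 0.5478 -0.3711  0.02  ]
clock: 12.12
eef_pos: [0.5481, -0.3708, 0.0196]
tool_rot: [2.221, 2.221, -0.0]
force: [-0.7, 0.3, 3.5]
width: 0.028
gripper_force: 29.7
```

```bash
python3 -m creep '[{"tx":0,"ty":0,"tz":0,"wx":0,"wy":0,"wz":0},{"tx":0,"ty":0,"tz":0,"wx":0,"wy":0,"wz":0},{"tx":0,"ty":0,"tz":0,"wx":0,"wy":0,"wz":0},{"tx":0,"ty":0,"tz":0.006,"wx":0,"wy":0,"wz":0},{"tx":0,"ty":0,"tz":0,"wx":0,"wy":0,"wz":0},{"tx":0,"ty":0,"tz":0,"wx":0,"wy":0,"wz":0}]' 0 && python3 -m creep '[{"tx":0,"ty":0,"tz":0,"wx":0,"wy":0,"wz":0},{"tx":0,"ty":0,"tz":0,"wx":0,"wy":0,"wz":0},{"tx":0,"ty":0,"tz":0,"wx":0,"wy":0,"wz":0},{"tx":0,"ty":0,"tz":0,"wx":0,"wy":0,"wz":0},{"tx":0,"ty":0,"tz":0,"wx":0,"wy":0,"wz":0},{"tx":0,"ty":0,"tz":0,"wx":0,"wy":0,"wz":0},{"tx":0,"ty":0,"tz":0,"wx":0,"wy":0,"wz":0},{"tx":0,"ty":0,"tz":0,"wx":0,"wy":0,"wz":0}]' 1 30 && python3 -m creep '[{"tx":0,"ty":0,"tz":-0.04,"wx":0,"wy":0,"wz":0},{"tx":0,"ty":0,"tz":-0.04,"wx":0,"wy":0,"wz":0},{"tx":0,"ty":0,"tz":-0.04,"wx":0,"wy":0,"wz":0},{"tx":0,"ty":0,"tz":-0.04,"wx":0,"wy":0,"wz":0},{"tx":0,"ty":0,"tz":-0.03,"wx":0,"wy":0,"wz":0},{"tx":0,"ty":0,"tz":0,"wx":0,"wy":0,"wz":0},{"tx":0,"ty":0,"tz":0,"wx":0,"wy":0,"wz":0}]' && python3 look.py w9.png kumquat
```

```text
clock: 12.62
eef_pos: [0.5475, -0.3702, 0.0123]
tool_rot: [-2.22, -2.22, -0.0]
force: [0.9, 0.3, -0.1]
width: 0.0427
gripper_force: 0.0
clock: 13.28
eef_pos: [0.548, -0.3707, 0.0133]
tool_rot: [-2.221, -2.221, -0.0]
force: [0.4, -0.1, 0.2]
width: 0.0279
gripper_force: 29.5
clock: 13.87
eef_pos: [0.5491, -0.3718, 0.2065]
tool_rot: [2.217, 2.217, 0.0]
force: [-0.1, 0.7, -1.4]
width: 0.028
gripper_force: 29.8
tcp [ 0.5491 -0.3718  0.2065] [2.217 2.217 0.   ] 13.87 0.028
cam [ 0.548 -0.297  0.338]
kumquat 0.93 [322. 343.  88. 101.] rect [ 0.5517 -0.4928  0.02  ]
kumquat 0.69 [321. 339.] tip [ 0.5507 -0.4881  0.02  ]
```

```bash
python3 -m creep '[{"tx":0.03,"ty":-0.009,"tz":0,"wx":0,"wy":0,"wz":0},{"tx":0.041,"ty":-0.009,"tz":0,"wx":0,"wy":0,"wz":0},{"tx":0.041,"ty":-0.009,"tz":0,"wx":0,"wy":0,"wz":0},{"tx":0.041,"ty":-0.009,"tz":0,"wx":0,"wy":0,"wz":0},{"tx":0.041,"ty":-0.009,"tz":0,"wx":0,"wy":0,"wz":0},{"tx":0.041,"ty":-0.009,"tz":0,"wx":0,"wy":0,"wz":0},{"tx":0.041,"ty":-0.009,"tz":0,"wx":0,"wy":0,"wz":0},{"tx":0.041,"ty":-0.009,"tz":0,"wx":0,"wy":0,"wz":0},{"tx":0.041,"ty":-0.009,"tz":0,"wx":0,"wy":0,"wz":0},{"tx":0.041,"ty":-0.009,"tz":0,"wx":0,"wy":0,"wz":0},{"tx":0.041,"ty":-0.009,"tz":0,"wx":0,"wy":0,"wz":0},{"tx":0.04,"ty":-0.008,"tz":0,"wx":0,"wy":0,"wz":0}]' && python3 -m creep '[{"tx":0,"ty":0,"tz":0,"wx":0,"wy":0,"wz":0},{"tx":0,"ty":0,"tz":0,"wx":0,"wy":0,"wz":0},{"tx":0,"ty":0,"tz":0,"wx":0,"wy":0,"wz":0}]' && python3 look.py w10.png jar kumquat
```

```text
clock: 15.02
eef_pos: [0.4396, 0.1082, 0.2015]
tool_rot: [-2.22, -2.219, 0.003]
force: [0.6, -0.2, -0.4]
width: 0.0279
gripper_force: 29.8
clock: 15.27
eef_pos: [0.4411, 0.106, 0.2021]
tool_rot: [-2.22, -2.221, 0.003]
force: [0.7, -0.1, 0.2]
width: 0.0284
gripper_force: 29.8
tcp [0.4411 0.106  0.2021] [-2.22  -2.221  0.003] 15.27 0.028
cam [0.441 0.18  0.334]
jar 0.71 [321. 234. 120. 138.] rect [0.4414 0.1216 0.13  ]
jar 0.73 [318. 211.] tip [0.4386 0.1056 0.005 ]
kumquat 0.84 [319. 343.  88.  98.] rect [ 0.44   -0.0108  0.02  ]
kumquat 0.64 [318. 341.] tip [ 0.4396 -0.0086  0.02  ]
```

```bash
python3 -m creep '[{"tx":0.002,"ty":0,"tz":0.02,"wx":0,"wy":0,"wz":0},{"tx":0,"ty":0,"tz":0.02,"wx":0,"wy":0,"wz":0},{"tx":0,"ty":0,"tz":0.012,"wx":0,"wy":0,"wz":0},{"tx":0,"ty":0,"tz":0,"wx":0,"wy":0,"wz":0},{"tx":0,"ty":0,"tz":0,"wx":0,"wy":0,"wz":0}]' && python3 -m creep '[{"tx":0,"ty":0,"tz":0,"wx":0,"wy":0,"wz":0},{"tx":0,"ty":0,"tz":0,"wx":0,"wy":0,"wz":0},{"tx":0,"ty":0,"tz":0,"wx":0,"wy":0,"wz":0},{"tx":0,"ty":0,"tz":0,"wx":0,"wy":0,"wz":0},{"tx":0,"ty":0,"tz":0,"wx":0,"wy":0,"wz":0},{"tx":0,"ty":0,"tz":0,"wx":0,"wy":0,"wz":0},{"tx":0,"ty":0,"tz":-0.03,"wx":0,"wy":0,"wz":0},{"tx":0,"ty":0,"tz":-0.03,"wx":0,"wy":0,"wz":0},{"tx":0,"ty":0,"tz":-0.03,"wx":0,"wy":0,"wz":0},{"tx":0,"ty":0,"tz":0,"wx":0,"wy":0,"wz":0}]' -1 && python3 look.py w11.png kumquat nutmeg
python3 - <<'E'
import cv2
cv2.imwrite("pics/w11c.png",cv2.imread("pics/w11.png")[100:400,200:450])
E
```

```text
clock: 15.93
eef_pos: [0.4415, 0.1077, 0.151]
tool_rot: [-2.222, -2.219, 0.002]
force: [0.2, -0.2, 0.2]
width: 0.0278
gripper_force: 29.8
clock: 16.77
eef_pos: [0.4451, 0.1083, 0.248]
tool_rot: [2.215, 2.216, 0.012]
force: [0.3, 0.5, 0.6]
width: 0.0853
gripper_force: 0.0
tcp [0.4451 0.1083 0.248 ] [2.215 2.216 0.012] 16.77 0.085
cam [0.443 0.183 0.38 ]
kumquat 0.59 [302. 209.  25.  10.] rect [0.4313 0.1031 0.02  ]
kumquat 0.49 [342.  59. 187. 116.] rect [0.4661 0.229  0.02  ]
kumquat 0.48 [293. 199.] tip [0.4231 0.112  0.02  ]
nutmeg 0.7 [331. 216.  29.  25.] rect [0.4582 0.0951 0.017 ]
nutmeg 0.87 [331. 211.] tip [0.4582 0.1002 0.017 ]
```

View pics/w11c.png

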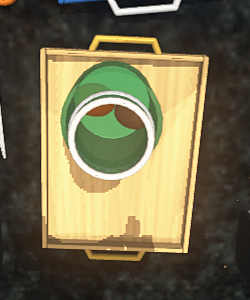

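Both are in the jar. Now the lemon's axis, from the earlier pictures.

```bash
python3 - <<'E'
from h import *
K,Rm,o=cam("wrist")
Rm=np.array([[1,0,0],[0,-1,0],[0,0,-1.]])@np.eye(3) if False else Rm
for fn,off,box in [("w2.png",[.424,-.048,.374],(300,380,280,360)),("w7.png",[.539,-.287,.367],(130,260,0,100))]:
    im=cv2.cvtColor(cv2.imread("pics/"+fn),cv2.COLOR_BGR2HSV)
    m=(cv2.inRange(im,(20,120,60),(35,255,255))>0).astype(np.uint8); 
    q=np.zeros_like(m); u0,u1,v0,v1=box; q[v0:v1,u0:u1]=m[v0:v1,u0:u1]
    q=cv2.morphologyEx(q,cv2.MORPH_CLOSE,np.ones((25,25)))
    p=np.argwhere(q)[:,::-1]
    w=np.array([ray("wrist",x,.0255,(K,Rm,np.array(off)))[:2] for x in p])
    (c,sz,a)=cv2.minAreaRect((w*1000).astype(np.float32)); ev,V=np.linalg.eigh(np.cov(w.T))
    print(fn,len(p),np.round(c),np.round(sz),round(a),w.mean(0).round(4),np.degrees(np.arctan2(V[1,1],V[0,1])).round(1),np.sqrt(ev)*4)
E
```

```text
w2.png 2990 [ 445. -234.] [59. 63.] 37 [ 0.4443 -0.2329] 161.3 [0.05841802 0.06785723]
w7.png 5445 [ 445. -231.] [60. 64.] 31 [ 0.4461 -0.2307] 164.8 [0.05778233 0.06639615]
```

```bash
python3 -m creep '[{"tx":-0.03,"ty":0.0025,"tz":0,"wx":0,"wy":0,"wz":0},{"tx":-0.04,"ty":0,"tz":0,"wx":0,"wy":0,"wz":0},{"tx":-0.04,"ty":0,"tz":0,"wx":0,"wy":0,"wz":0},{"tx":-0.04,"ty":0,"tz":0,"wx":0,"wy":0,"wz":0},{"tx":-0.04,"ty":0,"tz":0,"wx":0,"wy":0,"wz":0},{"tx":-0.04,"ty":0,"tz":0,"wx":0,"wy":0,"wz":0},{"tx":-0.04,"ty":0,"tz":0,"wx":0,"wy":0,"wz":0},{"tx":-0.04,"ty":0,"tz":0,"wx":0,"wy":0,"wz":0},{"tx":-0.03,"ty":0,"tz":0,"wx":0,"wy":0,"wz":0}]' && python3 -m creep '[{"tx":0,"ty":0,"tz":0.01,"wx":0,"wy":0,"wz":-6.64},{"tx":0,"ty":0,"tz":0.01,"wx":0,"wy":0,"wz":-6.64},{"tx":0,"ty":0,"tz":0.01,"wx":0,"wy":0,"wz":-6.64},{"tx":0,"ty":0,"tz":0.01,"wx":0,"wy":0,"wz":-6.64},{"tx":0,"ty":0,"tz":0.01,"wx":0,"wy":0,"wz":-6.64},{"tx":0,"ty":0,"tz":0.01,"wx":0,"wy":0,"wz":-6.64},{"tx":0,"ty":0,"tz":0,"wx":0,"wy":0,"wz":-6.64},{"tx":0,"ty":0,"tz":0,"wx":0,"wy":0,"wz":-6.64},{"tx":0,"ty":0,"tz":0,"wx":0,"wy":0,"wz":-6.64},{"tx":0,"ty":0,"tz":0,"wx":0,"wy":0,"wz":-6.64},{"tx":0,"ty":0,"tz":0,"wx":0,"wy":0,"wz":-6.64},{"tx":0,"ty":0,"tz":0,"wx":0,"wy":0,"wz":0}]' && python3 look.py w12.png lemon && python3 - <<'E'
from h import *
s=robot.get_state(); Rt=R.from_rotvec(s["tool_rot"]).as_matrix(); print(np.degrees(np.arctan2(Rt[1,1],Rt[0,1])))
print("tool shift to lemon",(Rt.T@(np.array([.445,-.232,.018])-s["eef_pos"])).round(4))
E
```

```text
clock: 17.77
eef_pos: [0.443, -0.2342, 0.2397]
tool_rot: [-2.222, -2.218, 0.001]
force: [0.5, -0.7, 0.9]
width: 0.0854
gripper_force: 0.0
clock: 18.77
eef_pos: [0.4434, -0.231, 0.1797]
tool_rot: [-0.459, -3.105, -0.003]
force: [-0.3, -0.0, -0.1]
width: 0.0857
gripper_force: 0.0
tcp [ 0.4434 -0.231   0.1797] [-4.590e-01 -3.105e+00 -3.000e-03] 18.77 0.086
cam [ 0.372 -0.21   0.312]
lemon 0.8 [ 43. 260.  84.  87.] rect [ 0.4092 -0.4385  0.0255]
lemon 0.77 [319. 227.  71.  91.] rect [ 0.4448 -0.2314  0.0255]
lemon 0.98 [318. 219.] tip [ 0.4447 -0.2319  0.    ]
lemon 0.61 [ 65. 250.] tip [ 0.4102 -0.438  -0.    ]
72.86286325845917
tool shift to lemon [-0.0017 -0.0004  0.1624]
```

View pics/w12.png

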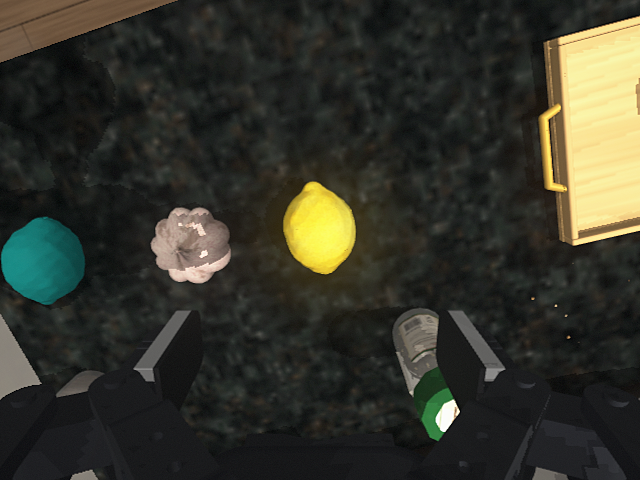

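```bash
python3 -m creep '[{"tx":-0.0015,"ty":0,"tz":0.03,"wx":0,"wy":0,"wz":-4},{"tx":0,"ty":0,"tz":0.04,"wx":0,"wy":0,"wz":0},{"tx":0,"ty":0,"tz":0.04,"wx":0,"wy":0,"wz":0},{"tx":0,"ty":0,"tz":0.035,"wx":0,"wy":0,"wz":0},{"tx":0,"ty":0,"tz":0.016,"wx":0,"wy":0,"wz":0},{"tx":0,"ty":0,"tz":0,"wx":0,"wy":0,"wz":0},{"tx":0,"ty":0,"tz":0,"wx":0,"wy":0,"wz":0}]' && python3 -m creep '[{"tx":0,"ty":0,"tz":0,"wx":0,"wy":0,"wz":0},{"tx":0,"ty":0,"tz":0,"wx":0,"wy":0,"wz":0},{"tx":0,"ty":0,"tz":0,"wx":0,"wy":0,"wz":0},{"tx":0,"ty":0,"tz":0,"wx":0,"wy":0,"wz":0},{"tx":0,"ty":0,"tz":0,"wx":0,"wy":0,"wz":0},{"tx":0,"ty":0,"tz":0,"wx":0,"wy":0,"wz":0},{"tx":0,"ty":0,"tz":0,"wx":0,"wy":0,"wz":0},{"tx":0,"ty":0,"tz":0,"wx":0,"wy":0,"wz":0}]' 1 40
```

```text
clock: 19.5
eef_pos: [0.4451, -0.2317, 0.0197]
tool_rot: [-0.357, -3.119, -0.002]
force: [1.1, -0.2, 0.2]
width: 0.0855
gripper_force: 0.0
clock: 20.17
eef_pos: [0.4469, -0.2331, 0.0227]
tool_rot: [0.354, 3.119, -0.003]
force: [-1.7, 1.6, 8.5]
width: 0.0502
gripper_force: 40.2
```

```bash
python3 -m creep '[{"tx":0,"ty":0,"tz":-0.03,"wx":0,"wy":0,"wz":0},{"tx":0,"ty":0,"tz":-0.035,"wx":0,"wy":0,"wz":7},{"tx":0,"ty":0,"tz":-0.035,"wx":0,"wy":0,"wz":7},{"tx":0,"ty":0,"tz":0,"wx":0,"wy":0,"wz":7},{"tx":0,"ty":0,"tz":0,"wx":0,"wy":0,"wz":7},{"tx":0,"ty":0,"tz":0,"wx":0,"wy":0,"wz":7},{"tx":0,"ty":0,"tz":0,"wx":0,"wy":0,"wz":7},{"tx":0,"ty":0,"tz":0,"wx":0,"wy":0,"wz":7},{"tx":0,"ty":0,"tz":0,"wx":0,"wy":0,"wz":7},{"tx":0,"ty":0,"tz":0,"wx":0,"wy":0,"wz":7},{"tx":0,"ty":0,"tz":0,"wx":0,"wy":0,"wz":7},{"tx":0,"ty":0,"tz":0,"wx":0,"wy":0,"wz":7}]' && python3 -m creep '[{"tx":0.03,"ty":0,"tz":0,"wx":0,"wy":0,"wz":0},{"tx":0.04,"ty":0,"tz":0,"wx":0,"wy":0,"wz":0},{"tx":0.04,"ty":0,"tz":0,"wx":0,"wy":0,"wz":0},{"tx":0.04,"ty":0,"tz":0,"wx":0,"wy":0,"wz":0},{"tx":0.04,"ty":0,"tz":0,"wx":0,"wy":0,"wz":0},{"tx":0.03,"ty":0,"tz":0,"wx":0,"wy":0,"wz":0},{"tx":0.02,"ty":0,"tz":0,"wx":0,"wy":0,"wz":0},{"tx":0,"ty":0,"tz":0,"wx":0,"wy":0,"wz":0},{"tx":0,"ty":0,"tz":0,"wx":0,"wy":0,"wz":0},{"tx":0,"ty":0,"tz":0,"wx":0,"wy":0,"wz":0}]' && python3 look.py w13.png lemon jar wooden_tray
```

```text
clock: 21.17
eef_pos: [0.4459, -0.2323, 0.1212]
tool_rot: [2.227, 2.214, 0.0]
force: [-0.4, -0.6, -0.6]
width: 0.0498
gripper_force: 42.2
clock: 22.0
eef_pos: [0.4459, 0.0073, 0.1209]
tool_rot: [2.22, 2.221, 0.0]
force: [0.3, -1.1, -0.9]
width: 0.05
gripper_force: 42.2
tcp [0.4459 0.0073 0.1209] [2.22  2.221 0.   ] 22.0 0.05
cam [0.445 0.082 0.253]
lemon 0.84 [318. 330. 148. 186.] rect [ 0.4446 -0.0474  0.0255]
lemon 0.34 [342.  80.  55.  48.] rect [0.4575 0.1009 0.0255]
lemon 0.71 [318. 300.] tip [ 0.4445 -0.039   0.    ]
jar 0.77 [305.  77. 212. 154.] rect [0.4412 0.0927 0.13  ]
jar 0.5 [280.  52.  80.  67.] rect [0.4343 0.0991 0.13  ]
jar 0.59 [312.  74.] tip [0.4409 0.1058 0.005 ]
jar 0.55 [346.  81.] tip [0.4604 0.1018 0.005 ]
wooden_tray 0.79 [332. 160. 289. 317.] rect [0.4526 0.0576 0.01  ]
wooden_tray 0.42 [343.  77.  57.  50.] rect [0.4589 0.1036 0.01  ]
wooden_tray 0.67 [318. 166.] tip [0.4447 0.0525 0.    ]
```

View pics/w13.png

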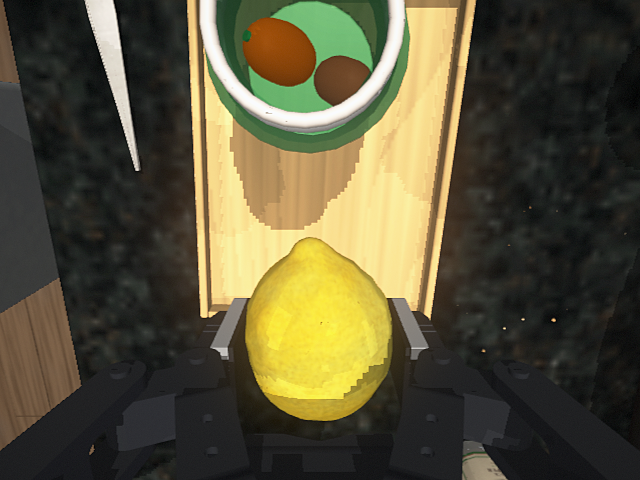

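```bash
python3 -m creep '[{"tx":-0.007,"ty":0,"tz":0.02,"wx":0,"wy":0,"wz":0},{"tx":0,"ty":0,"tz":0.025,"wx":0,"wy":0,"wz":0},{"tx":0,"ty":0,"tz":0.02,"wx":0,"wy":0,"wz":0},{"tx":0,"ty":0,"tz":0.01,"wx":0,"wy":0,"wz":0},{"tx":0,"ty":0,"tz":0,"wx":0,"wy":0,"wz":0}]' && python3 -m creep '[{"tx":0,"ty":0,"tz":0.008,"wx":0,"wy":0,"wz":0},{"tx":0,"ty":0,"tz":0.006,"wx":0,"wy":0,"wz":0},{"tx":0,"ty":0,"tz":0,"wx":0,"wy":0,"wz":0},{"tx":0,"ty":0,"tz":0,"wx":0,"wy":0,"wz":0}]'
```

```text
clock: 22.77
eef_pos: [0.4434, 0.0012, 0.0431]
tool_rot: [-2.218, -2.218, 0.004]
force: [-0.3, 0.3, -1.7]
width: 0.0499
gripper_force: 42.2
clock: 23.1
eef_pos: [0.4458, 0.0008, 0.0316]
tool_rot: [2.22, 2.222, 0.0]
force: [0.1, 0.3, -1.2]
width: 0.0501
gripper_force: 42.2
```

```bash
python3 -m creep '[{"tx":0,"ty":0,"tz":0.003,"wx":0,"wy":0,"wz":0},{"tx":0,"ty":0,"tz":0,"wx":0,"wy":0,"wz":0},{"tx":0,"ty":0,"tz":0,"wx":0,"wy":0,"wz":0}]' && python3 -m creep '[{"tx":0,"ty":0,"tz":0,"wx":0,"wy":0,"wz":0},{"tx":0,"ty":0,"tz":0,"wx":0,"wy":0,"wz":0},{"tx":0,"ty":0,"tz":0,"wx":0,"wy":0,"wz":0},{"tx":0,"ty":0,"tz":0,"wx":0,"wy":0,"wz":0},{"tx":0,"ty":0,"tz":0,"wx":0,"wy":0,"wz":0},{"tx":0,"ty":0,"tz":-0.03,"wx":0,"wy":0,"wz":0},{"tx":0,"ty":0,"tz":-0.04,"wx":0,"wy":0,"wz":0},{"tx":0,"ty":0,"tz":-0.04,"wx":0,"wy":0,"wz":0},{"tx":0,"ty":0,"tz":-0.04,"wx":0,"wy":0,"wz":0},{"tx":0,"ty":0,"tz":-0.04,"wx":0,"wy":0,"wz":0},{"tx":0,"ty":0,"tz":-0.02,"wx":0,"wy":0,"wz":0},{"tx":0,"ty":0,"tz":0,"wx":0,"wy":0,"wz":0}]' -1 && python3 look.py w14.png lemon
```

```text
clock: 23.35
eef_pos: [0.4456, 0.0009, 0.0285]
tool_rot: [2.221, 2.222, 0.0]
force: [0.1, 0.4, -1.2]
width: 0.0501
gripper_force: 42.2
clock: 24.35
eef_pos: [0.4486, 0.0001, 0.2445]
tool_rot: [2.214, 2.215, 0.009]
force: [1.4, -0.3, 1.0]
width: 0.0857
gripper_force: 0.0
tcp [4.486e-01 1.000e-04 2.445e-01] [2.214 2.215 0.009] 24.35 0.086
cam [0.446 0.075 0.376]
lemon 0.63 [313. 204.  61.  78.] rect [0.4445 0.0008 0.0255]
lemon 0.47 [538. 476.  12.   6.] rect [ 0.6973 -0.3115  0.0255]
lemon 0.91 [313. 197.] tip [0.4448 0.0018 0.    ]
```

```bash
python3 -m creep '[{"tx":-0.03,"ty":-0.0155,"tz":0,"wx":0,"wy":0,"wz":0},{"tx":-0.04,"ty":0,"tz":0,"wx":0,"wy":0,"wz":0},{"tx":-0.04,"ty":0,"tz":0,"wx":0,"wy":0,"wz":0},{"tx":-0.04,"ty":0,"tz":0,"wx":0,"wy":0,"wz":0},{"tx":-0.04,"ty":0,"tz":0,"wx":0,"wy":0,"wz":0},{"tx":-0.04,"ty":0,"tz":0,"wx":0,"wy":0,"wz":0},{"tx":-0.04,"ty":0,"tz":0,"wx":0,"wy":0,"wz":0},{"tx":-0.0375,"ty":0,"tz":0,"wx":0,"wy":0,"wz":0},{"tx":-0.02,"ty":0,"tz":0,"wx":0,"wy":0,"wz":0},{"tx":0,"ty":0,"tz":0.04,"wx":0,"wy":0,"wz":0},{"tx":0,"ty":0,"tz":0.02,"wx":0,"wy":0,"wz":0},{"tx":0,"ty":0,"tz":0,"wx":0,"wy":0,"wz":0}]' && python3 look.py w15.png garlic
```

```text
clock: 25.5
eef_pos: [0.4266, -0.3233, 0.1704]
tool_rot: [-2.211, -2.211, -0.002]
force: [0.5, 0.8, -1.8]
width: 0.0855
gripper_force: 0.0
tcp [ 0.4266 -0.3233  0.1704] [-2.211e+00 -2.211e+00 -2.000e-03] 25.5 0.086
cam [ 0.427 -0.25   0.303]
garlic 0.81 [328. 232.  85.  77.] rect [ 0.4312 -0.3263  0.022 ]
garlic 0.73 [329. 226.] tip [ 0.4318 -0.3279  0.    ]
```

```bash
python3 -m creep '[{"tx":0,"ty":0.001,"tz":0.03,"wx":0,"wy":0,"wz":0},{"tx":0,"ty":0,"tz":0.04,"wx":0,"wy":0,"wz":0},{"tx":0,"ty":0,"tz":0.04,"wx":0,"wy":0,"wz":0},{"tx":0,"ty":0,"tz":0.03,"wx":0,"wy":0,"wz":0},{"tx":0,"ty":0,"tz":0.015,"wx":0,"wy":0,"wz":0},{"tx":0,"ty":0,"tz":0,"wx":0,"wy":0,"wz":0},{"tx":0,"ty":0,"tz":0,"wx":0,"wy":0,"wz":0}]' && python3 look.py w16.png garlic
```

```text
clock: 26.23
eef_pos: [0.4319, -0.3271, 0.0244]
tool_rot: [2.219, 2.222, -0.0]
force: [0.2, 0.2, -0.1]
width: 0.0852
gripper_force: 0.0
tcp [ 0.4319 -0.3271  0.0244] [ 2.219  2.222 -0.   ] 26.23 0.085
cam [ 0.431 -0.253  0.156]
garlic 0.7 [320. 328. 165. 154.] rect [ 0.4316 -0.3283  0.022 ]
garlic 0.74 [320. 303.] tip [ 0.4317 -0.3286 -0.    ]
```

```bash
python3 -m creep '[{"tx":0,"ty":0,"tz":0.008,"wx":0,"wy":0,"wz":0},{"tx":0,"ty":0,"tz":0,"wx":0,"wy":0,"wz":0},{"tx":0,"ty":0,"tz":0,"wx":0,"wy":0,"wz":0}]' && python3 -m creep '[{"tx":0,"ty":0,"tz":0,"wx":0,"wy":0,"wz":0},{"tx":0,"ty":0,"tz":0,"wx":0,"wy":0,"wz":0},{"tx":0,"ty":0,"tz":0,"wx":0,"wy":0,"wz":0},{"tx":0,"ty":0,"tz":0,"wx":0,"wy":0,"wz":0},{"tx":0,"ty":0,"tz":0,"wx":0,"wy":0,"wz":0},{"tx":0,"ty":0,"tz":0,"wx":0,"wy":0,"wz":0},{"tx":0,"ty":0,"tz":0,"wx":0,"wy":0,"wz":0}]' 1 40 && python3 -m creep '[{"tx":0,"ty":0,"tz":-0.03,"wx":0,"wy":0,"wz":0},{"tx":0,"ty":0,"tz":-0.04,"wx":0,"wy":0,"wz":0},{"tx":0,"ty":0,"tz":-0.04,"wx":0,"wy":0,"wz":0},{"tx":0,"ty":0,"tz":-0.04,"wx":0,"wy":0,"wz":0},{"tx":0,"ty":0,"tz":-0.04,"wx":0,"wy":0,"wz":0},{"tx":0,"ty":0,"tz":-0.02,"wx":0,"wy":0,"wz":0},{"tx":0,"ty":0,"tz":0,"wx":0,"wy":0,"wz":0}]'
```

```text
clock: 26.63
eef_pos: [0.4311, -0.3266, 0.0154]
tool_rot: [-2.221, -2.222, 0.0]
force: [-0.6, -0.6, 0.8]
width: 0.0857
gripper_force: 0.0
clock: 27.22
eef_pos: [0.4314, -0.3268, 0.0161]
tool_rot: [2.22, 2.222, -0.0]
force: [-1.9, 2.7, 4.7]
width: 0.0567
gripper_force: 41.5
clock: 27.8
eef_pos: [0.4334, -0.3292, 0.2321]
tool_rot: [2.212, 2.214, -0.002]
force: [0.5, -0.4, -0.2]
width: 0.0566
gripper_force: 42.7
```

```bash
python3 -m creep '[{"tx":0.03,"ty":0.002,"tz":0,"wx":0,"wy":0,"wz":0},{"tx":0.04,"ty":0.002,"tz":0,"wx":0,"wy":0,"wz":0},{"tx":0.04,"ty":0.002,"tz":0,"wx":0,"wy":0,"wz":0},{"tx":0.04,"ty":0.002,"tz":0,"wx":0,"wy":0,"wz":0},{"tx":0.04,"ty":0.002,"tz":0,"wx":0,"wy":0,"wz":0},{"tx":0.04,"ty":0.002,"tz":0,"wx":0,"wy":0,"wz":0},{"tx":0.04,"ty":0.002,"tz":0,"wx":0,"wy":0,"wz":0},{"tx":0.04,"ty":0.002,"tz":0,"wx":0,"wy":0,"wz":0},{"tx":0.04,"ty":0.002,"tz":0,"wx":0,"wy":0,"wz":0},{"tx":0.04,"ty":0.002,"tz":0,"wx":0,"wy":0,"wz":0},{"tx":0.04,"ty":0.002,"tz":0,"wx":0,"wy":0,"wz":0},{"tx":0.04,"ty":0.002,"tz":0,"wx":0,"wy":0,"wz":0}]' && python3 -m creep '[{"tx":0.04,"ty":0.002,"tz":0,"wx":0,"wy":0,"wz":0},{"tx":0.04,"ty":0.002,"tz":0,"wx":0,"wy":0,"wz":0},{"tx":0.022,"ty":0.002,"tz":0,"wx":0,"wy":0,"wz":0},{"tx":0.01,"ty":0,"tz":0,"wx":0,"wy":0,"wz":0},{"tx":0,"ty":0,"tz":0,"wx":0,"wy":0,"wz":0},{"tx":0,"ty":0,"tz":0,"wx":0,"wy":0,"wz":0}]' && python3 look.py w17.png blue_tray garlic
```

```text
clock: 28.8
eef_pos: [0.454, 0.1454, 0.2243]
tool_rot: [-2.22, -2.222, 0.001]
force: [1.5, -0.3, -0.6]
width: 0.0564
gripper_force: 42.7
clock: 29.3
eef_pos: [0.4604, 0.2547, 0.2245]
tool_rot: [-2.22, -2.223, 0.003]
force: [-0.3, -0.4, -0.0]
width: 0.0565
gripper_force: 42.7
tcp [0.4604 0.2547 0.2245] [-2.22  -2.223  0.003] 29.3 0.056
cam [0.46  0.329 0.356]
blue_tray 0.73 [315. 139. 199. 276.] rect [0.4556 0.3121 0.018 ]
blue_tray 0.61 [322. 155.] tip [0.4613 0.298  0.    ]
garlic 0.82 [320. 339. 167. 164.] rect [0.4607 0.1296 0.022 ]
garlic 0.59 [315. 138. 198. 274.] rect [0.4558 0.3135 0.022 ]
garlic 0.9 [317. 311.] tip [0.4572 0.1477 0.    ]
```

View pics/w17.png

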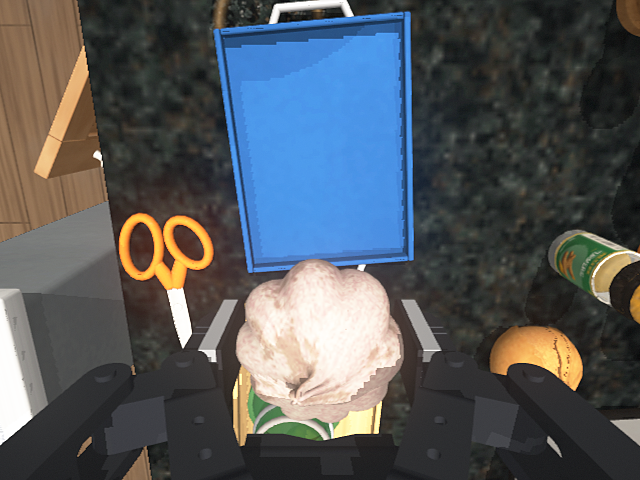

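```bash
python3 - <<'E'
from h import *
for p in [(248,271),(413,260),(216,30),(411,13)]: print(p,ray("wrist",p,.018).round(3))
E
python3 -m creep '[{"tx":0,"ty":0.003,"tz":0.03,"wx":0,"wy":0,"wz":0},{"tx":0,"ty":0,"tz":0.04,"wx":0,"wy":0,"wz":0},{"tx":0,"ty":0,"tz":0.04,"wx":0,"wy":0,"wz":0},{"tx":0,"ty":0,"tz":0.04,"wx":0,"wy":0,"wz":0},{"tx":0,"ty":0,"tz":0.02,"wx":0,"wy":0,"wz":0},{"tx":0,"ty":0,"tz":0,"wx":0,"wy":0,"wz":0},{"tx":0,"ty":0,"tz":0,"wx":0,"wy":0,"wz":0}]'
```

```text
(248, 271) [0.396 0.196 0.018]
(413, 260) [0.545 0.206 0.018]
(216, 30) [0.382 0.393 0.018]
(411, 13) [0.53  0.404 0.018]
clock: 30.13
eef_pos: [0.4634, 0.2546, 0.0549]
tool_rot: [-2.221, -2.22, 0.003]
force: [0.4, 0.3, -0.5]
width: 0.057
gripper_force: 42.8
```

```bash
python3 -m creep '[{"tx":0,"ty":0,"tz":0.02,"wx":0,"wy":0,"wz":0},{"tx":0,"ty":0,"tz":0.01,"wx":0,"wy":0,"wz":0},{"tx":0,"ty":0,"tz":0,"wx":0,"wy":0,"wz":0},{"tx":0,"ty":0,"tz":0,"wx":0,"wy":0,"wz":0}]' && python3 -m creep '[{"tx":0,"ty":0,"tz":0,"wx":0,"wy":0,"wz":0},{"tx":0,"ty":0,"tz":0,"wx":0,"wy":0,"wz":0},{"tx":0,"ty":0,"tz":0,"wx":0,"wy":0,"wz":0},{"tx":0,"ty":0,"tz":0,"wx":0,"wy":0,"wz":0},{"tx":0,"ty":0,"tz":0,"wx":0,"wy":0,"wz":0},{"tx":0,"ty":0,"tz":-0.02,"wx":0,"wy":0,"wz":0},{"tx":0,"ty":0,"tz":-0.04,"wx":0,"wy":0,"wz":0},{"tx":0,"ty":0,"tz":-0.04,"wx":0,"wy":0,"wz":0},{"tx":0,"ty":0,"tz":-0.04,"wx":0,"wy":0,"wz":0},{"tx":0,"ty":0,"tz":-0.04,"wx":0,"wy":0,"wz":0},{"tx":0,"ty":0,"tz":-0.03,"wx":0,"wy":0,"wz":0},{"tx":0,"ty":0,"tz":0,"wx":0,"wy":0,"wz":0}]' -1 && python3 look.py w18.png garlic blue_tray
```

```text
clock: 30.47
eef_pos: [0.4644, 0.2554, 0.0264]
tool_rot: [2.221, 2.222, 0.001]
force: [-0.2, 0.0, -0.8]
width: 0.0567
gripper_force: 42.8
clock: 31.47
eef_pos: [0.4676, 0.2566, 0.2437]
tool_rot: [2.216, 2.217, 0.019]
force: [0.9, 0.3, 0.5]
width: 0.0857
gripper_force: 0.0
tcp [0.4676 0.2566 0.2437] [2.216 2.217 0.019] 31.47 0.086
cam [0.465 0.33  0.376]
garlic 0.85 [314. 207.  71.  67.] rect [0.4649 0.2554 0.022 ]
garlic 0.39 [284. 377.  96. 126.] rect [0.4347 0.0771 0.022 ]
garlic 0.67 [312. 204.] tip [0.4635 0.2529 0.    ]
blue_tray 0.64 [303. 145. 193. 268.] rect [0.4562 0.3091 0.018 ]
blue_tray 0.98 [311. 155.] tip [0.4624 0.2994 0.    ]
```

```bash
python3 -m creep '[{"tx":-0.03,"ty":0.004,"tz":0,"wx":0,"wy":0,"wz":0},{"tx":-0.041,"ty":0.004,"tz":0,"wx":0,"wy":0,"wz":0},{"tx":-0.041,"ty":0.004,"tz":0,"wx":0,"wy":0,"wz":0},{"tx":-0.041,"ty":0.004,"tz":0,"wx":0,"wy":0,"wz":0},{"tx":-0.041,"ty":0.004,"tz":0,"wx":0,"wy":0,"wz":0},{"tx":-0.041,"ty":0.004,"tz":0,"wx":0,"wy":0,"wz":0},{"tx":-0.041,"ty":0.004,"tz":0,"wx":0,"wy":0,"wz":0},{"tx":-0.041,"ty":0.004,"tz":0,"wx":0,"wy":0,"wz":0},{"tx":-0.041,"ty":0.004,"tz":0,"wx":0,"wy":0,"wz":0},{"tx":-0.041,"ty":0.004,"tz":0,"wx":0,"wy":0,"wz":0},{"tx":-0.041,"ty":0.004,"tz":0,"wx":0,"wy":0,"wz":0}]' && python3 -m creep '[{"tx":-0.041,"ty":0.004,"tz":0,"wx":0,"wy":0,"wz":0},{"tx":-0.041,"ty":0.004,"tz":0,"wx":0,"wy":0,"wz":0},{"tx":-0.041,"ty":0.004,"tz":0,"wx":0,"wy":0,"wz":0},{"tx":-0.041,"ty":0.004,"tz":0,"wx":0,"wy":0,"wz":0},{"tx":-0.04,"ty":0.004,"tz":0,"wx":0,"wy":0,"wz":0},{"tx":-0.04,"ty":0.004,"tz":0,"wx":0,"wy":0,"wz":0},{"tx":-0.04,"ty":0.005,"tz":0,"wx":0,"wy":0,"wz":0},{"tx":0,"ty":0,"tz":0,"wx":0,"wy":0,"wz":0},{"tx":0,"ty":0,"tz":0,"wx":0,"wy":0,"wz":0},{"tx":0,"ty":0,"tz":0,"wx":0,"wy":0,"wz":0}]' && python3 look.py w19.png salt_shaker
```

```text
clock: 32.63
eef_pos: [0.507, -0.1861, 0.2332]
tool_rot: [-2.219, -2.219, 0.001]
force: [0.6, 0.9, 0.5]
width: 0.0855
gripper_force: 0.0
clock: 33.47
eef_pos: [0.5368, -0.4678, 0.2329]
tool_rot: [-2.218, -2.219, -0.001]
force: [-0.1, -0.0, -0.1]
width: 0.0854
gripper_force: 0.0
tcp [ 0.5368 -0.4678  0.2329] [-2.218e+00 -2.219e+00 -1.000e-03] 33.47 0.085
cam [ 0.536 -0.394  0.365]
salt_shaker 0.93 [322. 216.  49.  61.] rect [ 0.5382 -0.4695  0.045 ]
salt_shaker 0.95 [318. 206.] tip [ 0.5348 -0.4704  0.    ]
```

View pics/w19.png

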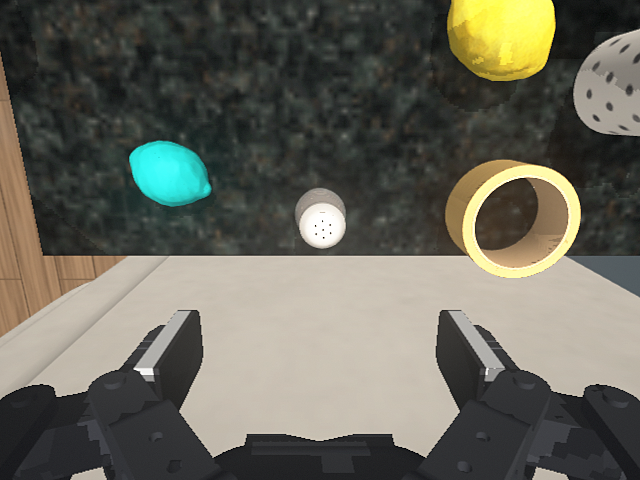

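```bash
python3 -m creep '[{"tx":-0.002,"ty":0.001,"tz":0.03,"wx":0,"wy":0,"wz":0},{"tx":0,"ty":0,"tz":0.04,"wx":0,"wy":0,"wz":0},{"tx":0,"ty":0,"tz":0.03,"wx":0,"wy":0,"wz":0},{"tx":0,"ty":0,"tz":0.03,"wx":0,"wy":0,"wz":0},{"tx":0,"ty":0,"tz":0.03,"wx":0,"wy":0,"wz":0},{"tx":0,"ty":0,"tz":0.02,"wx":0,"wy":0,"wz":0},{"tx":0,"ty":0,"tz":0.008,"wx":0,"wy":0,"wz":0},{"tx":0,"ty":0,"tz":0,"wx":0,"wy":0,"wz":0},{"tx":0,"ty":0,"tz":0,"wx":0,"wy":0,"wz":0}]' && python3 look.py w20.png salt_shaker && python3 -m creep '[{"tx":0,"ty":0,"tz":0,"wx":0,"wy":0,"wz":0},{"tx":0,"ty":0,"tz":0,"wx":0,"wy":0,"wz":0},{"tx":0,"ty":0,"tz":0,"wx":0,"wy":0,"wz":0},{"tx":0,"ty":0,"tz":0,"wx":0,"wy":0,"wz":0},{"tx":0,"ty":0,"tz":0,"wx":0,"wy":0,"wz":0},{"tx":0,"ty":0,"tz":0,"wx":0,"wy":0,"wz":0},{"tx":0,"ty":0,"tz":0,"wx":0,"wy":0,"wz":0},{"tx":0,"ty":0,"tz":0,"wx":0,"wy":0,"wz":0},{"tx":0,"ty":0,"tz":0,"wx":0,"wy":0,"wz":0}]' 1 40
```

```text
clock: 34.37
eef_pos: [0.5389, -0.4705, 0.0487]
tool_rot: [2.219, 2.222, -0.0]
force: [1.7, 0.1, 0.4]
width: 0.0856
gripper_force: 0.0
tcp [ 0.5389 -0.4705  0.0487] [ 2.219  2.222 -0.   ] 34.37 0.086
cam [ 0.538 -0.396  0.181]
salt_shaker 0.81 [320. 337. 115. 189.] rect [ 0.5386 -0.476   0.045 ]
salt_shaker 0.75 [313. 279.] tip [ 0.5354 -0.4711 -0.    ]
clock: 35.27
eef_pos: [0.5385, -0.471, 0.048]
tool_rot: [2.22, 2.221, -0.0]
force: [-0.2, 0.6, 4.9]
width: 0.0371
gripper_force: 40.2
```

```bash
python3 -m creep '[{"tx":0,"ty":0,"tz":-0.02,"wx":0,"wy":0,"wz":0},{"tx":0,"ty":0,"tz":-0.04,"wx":0,"wy":0,"wz":0},{"tx":0,"ty":0,"tz":-0.04,"wx":0,"wy":0,"wz":0},{"tx":0,"ty":0,"tz":-0.04,"wx":0,"wy":0,"wz":0},{"tx":0,"ty":0,"tz":-0.04,"wx":0,"wy":0,"wz":0},{"tx":0,"ty":0,"tz":-0.02,"wx":0,"wy":0,"wz":0},{"tx":0,"ty":0,"tz":0,"wx":0,"wy":0,"wz":0},{"tx":0,"ty":0,"tz":0,"wx":0,"wy":0,"wz":0}]' && python3 -m creep '[{"tx":0.02,"ty":-0.004,"tz":0,"wx":0,"wy":0,"wz":0},{"tx":0.04,"ty":-0.004,"tz":0,"wx":0,"wy":0,"wz":0},{"tx":0.04,"ty":-0.004,"tz":0,"wx":0,"wy":0,"wz":0},{"tx":0.04,"ty":-0.004,"tz":0,"wx":0,"wy":0,"wz":0},{"tx":0.04,"ty":-0.004,"tz":0,"wx":0,"wy":0,"wz":0},{"tx":0.04,"ty":-0.004,"tz":0,"wx":0,"wy":0,"wz":0},{"tx":0.04,"ty":-0.004,"tz":0,"wx":0,"wy":0,"wz":0},{"tx":0.04,"ty":-0.004,"tz":0,"wx":0,"wy":0,"wz":0},{"tx":0.04,"ty":-0.004,"tz":0,"wx":0,"wy":0,"wz":0},{"tx":0.04,"ty":-0.004,"tz":0,"wx":0,"wy":0,"wz":0},{"tx":0.04,"ty":-0.004,"tz":0,"wx":0,"wy":0,"wz":0},{"tx":0.04,"ty":-0.004,"tz":0,"wx":0,"wy":0,"wz":0}]' && python3 -m creep '[{"tx":0.04,"ty":-0.004,"tz":0,"wx":0,"wy":0,"wz":0},{"tx":0.04,"ty":-0.004,"tz":0,"wx":0,"wy":0,"wz":0},{"tx":0.04,"ty":-0.004,"tz":0,"wx":0,"wy":0,"wz":0},{"tx":0.04,"ty":-0.004,"tz":0,"wx":0,"wy":0,"wz":0},{"tx":0.04,"ty":-0.004,"tz":0,"wx":0,"wy":0,"wz":0},{"tx":0.04,"ty":-0.004,"tz":0,"wx":0,"wy":0,"wz":0},{"tx":0.04,"ty":-0.003,"tz":0,"wx":0,"wy":0,"wz":0},{"tx":0.04,"ty":-0.003,"tz":0,"wx":0,"wy":0,"wz":0},{"tx":0.035,"ty":0,"tz":0,"wx":0,"wy":0,"wz":0},{"tx":0,"ty":0,"tz":0,"wx":0,"wy":0,"wz":0},{"tx":0,"ty":0,"tz":0,"wx":0,"wy":0,"wz":0},{"tx":0,"ty":0,"tz":0,"wx":0,"wy":0,"wz":0}]' && python3 look.py w21.png garlic blue_tray salt_shaker
```

```text
clock: 35.93
eef_pos: [0.5385, -0.4708, 0.2479]
tool_rot: [2.22, 2.221, -0.0]
force: [-0.6, 0.1, -2.0]
width: 0.0376
gripper_force: 39.9
clock: 36.93
eef_pos: [0.4876, -0.0083, 0.2439]
tool_rot: [-2.218, -2.218, 0.004]
force: [1.9, 0.4, -0.9]
width: 0.0372
gripper_force: 40.0
clock: 37.93
eef_pos: [0.4585, 0.3436, 0.2445]
tool_rot: [-2.219, -2.222, 0.008]
force: [0.1, 0.6, -0.8]
width: 0.0367
gripper_force: 40.0
tcp [0.4585 0.3436 0.2445] [-2.219 -2.222  0.008] 37.93 0.037
cam [0.458 0.418 0.376]
blue_tray 0.93 [319. 218. 176. 192.] rect [0.4565 0.3296 0.018 ]
blue_tray 0.58 [324. 241.] tip [0.462  0.3013 0.    ]
salt_shaker 0.9 [326. 337. 121. 186.] rect [0.4639 0.2223 0.045 ]
salt_shaker 0.78 [317. 280.] tip [0.4545 0.26   0.    ]
```

```bash
python3 -m creep '[{"tx":0,"ty":0,"tz":0.03,"wx":0,"wy":0,"wz":0},{"tx":0,"ty":0,"tz":0.035,"wx":0,"wy":0,"wz":0},{"tx":0,"ty":0,"tz":0.035,"wx":0,"wy":0,"wz":0},{"tx":0,"ty":0,"tz":0.035,"wx":0,"wy":0,"wz":0},{"tx":0,"ty":0,"tz":0.025,"wx":0,"wy":0,"wz":0},{"tx":0,"ty":0,"tz":0.015,"wx":0,"wy":0,"wz":0},{"tx":0,"ty":0,"tz":0.005,"wx":0,"wy":0,"wz":0},{"tx":0,"ty":0,"tz":0,"wx":0,"wy":0,"wz":0},{"tx":0,"ty":0,"tz":0,"wx":0,"wy":0,"wz":0},{"tx":0,"ty":0,"tz":0,"wx":0,"wy":0,"wz":0}]' && python3 -m creep '[{"tx":0,"ty":0,"tz":0.005,"wx":0,"wy":0,"wz":0},{"tx":0,"ty":0,"tz":0,"wx":0,"wy":0,"wz":0},{"tx":0,"ty":0,"tz":0,"wx":0,"wy":0,"wz":0},{"tx":0,"ty":0,"tz":0,"wx":0,"wy":0,"wz":0}]'
```

```text
clock: 39.12
eef_pos: [0.4612, 0.345, 0.0693]
tool_rot: [2.22, 2.221, 0.005]
force: [-0.4, 0.7, -0.9]
width: 0.0371
gripper_force: 39.9
clock: 39.45
eef_pos: [0.4598, 0.3444, 0.0626]
tool_rot: [2.221, 2.222, 0.0]
force: [0.0, 1.1, -1.1]
width: 0.0372
gripper_force: 39.9
```

```bash
python3 -m creep '[{"tx":0,"ty":0,"tz":0.004,"wx":0,"wy":0,"wz":0},{"tx":0,"ty":0,"tz":0.003,"wx":0,"wy":0,"wz":0},{"tx":0,"ty":0,"tz":0,"wx":0,"wy":0,"wz":0},{"tx":0,"ty":0,"tz":0,"wx":0,"wy":0,"wz":0}]' && python3 -m creep '[{"tx":0,"ty":0,"tz":0.002,"wx":0,"wy":0,"wz":0},{"tx":0,"ty":0,"tz":0,"wx":0,"wy":0,"wz":0},{"tx":0,"ty":0,"tz":0,"wx":0,"wy":0,"wz":0}]'
```

```text
clock: 39.78
eef_pos: [0.4594, 0.3442, 0.0548]
tool_rot: [-2.221, -2.222, 0.001]
force: [0.0, 1.0, -0.8]
width: 0.037
gripper_force: 39.9
clock: 40.03
eef_pos: [0.4597, 0.3444, 0.0532]
tool_rot: [-2.221, -2.222, 0.0]
force: [-0.2, 0.7, -0.9]
width: 0.0371
gripper_force: 39.9
```

```bash
python3 -m creep '[{"tx":0,"ty":0,"tz":0.001,"wx":0,"wy":0,"wz":0},{"tx":0,"ty":0,"tz":0,"wx":0,"wy":0,"wz":0},{"tx":0,"ty":0,"tz":0,"wx":0,"wy":0,"wz":0}]' && python3 -m creep '[{"tx":0,"ty":0,"tz":0,"wx":0,"wy":0,"wz":0},{"tx":0,"ty":0,"tz":0,"wx":0,"wy":0,"wz":0},{"tx":0,"ty":0,"tz":0,"wx":0,"wy":0,"wz":0},{"tx":0,"ty":0,"tz":0,"wx":0,"wy":0,"wz":0},{"tx":0,"ty":0,"tz":0,"wx":0,"wy":0,"wz":0},{"tx":0,"ty":0,"tz":-0.02,"wx":0,"wy":0,"wz":0},{"tx":0,"ty":0,"tz":-0.04,"wx":0,"wy":0,"wz":0},{"tx":0,"ty":0,"tz":-0.04,"wx":0,"wy":0,"wz":0},{"tx":0,"ty":0,"tz":-0.04,"wx":0,"wy":0,"wz":0},{"tx":0,"ty":0,"tz":-0.04,"wx":0,"wy":0,"wz":0},{"tx":0,"ty":0,"tz":0,"wx":0,"wy":0,"wz":0},{"tx":0,"ty":0,"tz":0,"wx":0,"wy":0,"wz":0}]' -1 && python3 look.py w22.png salt_shaker garlic && python3 - <<'E'
from h import *
s=save("scene","s9.png");cv2.imwrite("pics/s9c.png",cv2.resize(s[190:330,160:450,::-1],(800,386),interpolation=3))
for c,n,z in [("top","spice_jar",.05),("scene","spice_jar",.05),("top","lemon",.03)]:
    vision.get_image(c)
    for d in vision.silhouettes(c,n): print(c,n,d["conf"],np.round(d["rect"]),ray(c,d["rect"][:2],z).round(3))
E
```

```text
clock: 40.28
eef_pos: [0.4599, 0.3445, 0.0529]
tool_rot: [2.221, 2.222, 0.001]
force: [-1.3, -1.0, 5.4]
width: 0.0373
gripper_force: 40.8
clock: 41.28
eef_pos: [0.4615, 0.3452, 0.2359]
tool_rot: [2.219, 2.22, 0.011]
force: [-0.5, 0.5, -1.3]
width: 0.0853
gripper_force: 0.0
tcp [0.4615 0.3452 0.2359] [2.219 2.22  0.011] 41.28 0.085
cam [0.46  0.419 0.368]
salt_shaker 0.86 [317. 214.  50.  65.] rect [0.4605 0.3443 0.045 ]
salt_shaker 0.71 [311. 204.] tip [0.4549 0.3438 0.    ]
garlic 0.73 [324. 304.  65.  64.] rect [0.4667 0.2519 0.022 ]
garlic 0.69 [320. 294.] tip [0.4636 0.2525 0.    ]
top spice_jar 0.57 [370. 220.  22.  23.] [ 0.563 -0.181  0.05 ]
scene spice_jar 0.61 [348. 242.  20.  38.] [ 0.566 -0.173  0.05 ]
top lemon 0.97 [428. 178.  30.  29.] [ 0.667 -0.325  0.03 ]
top lemon 0.89 [478. 285.  24.  29.] [ 0.408 -0.437  0.03 ]
top lemon 0.71 [296. 271.  27.  22.] [ 0.444 -0.002  0.03 ]
```

View pics/s9c.png

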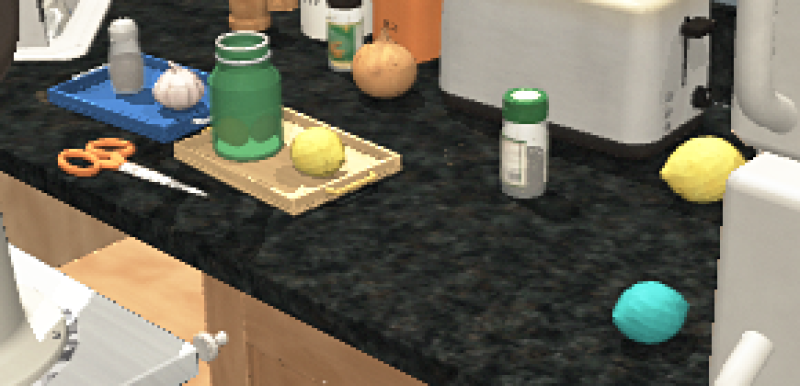

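Everything is in place: the shaker stands upright at (125,60), the garlic is at (178,88), the lemon at (318,150), both fruits are in the jar and the spice jar hasn't moved.

```bash
python3 -c "
from workcell import robot
print(robot.finish_job())"
```

```text
the job is handed in; nothing more can be done
None
```

I made up both kits and handed the job in after about 41 s of the 138 s allowed; the hand-in returned no verdict. The last pictures show the nutmeg and kumquat in the jar, the lemon beside it, the garlic and upright shaker in the blue tray, and the spice jar where it was.

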